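# Nest the parts pans with fanned handles and put the lid on

### The job

Nest the three handled pans where the largest stands: the middle-sized pan flat inside the large one and the small pan flat inside the middle one, with the handles fanned out in order of size like the fingers of an open hand, each turned about 50 degrees (all the same way round) from the handle of the pan below. Then close the nest by putting the lid, knob up and level, on the small pan. Leave the large pan where it is and do not disturb the other things on the bench.

Things in the scene. Friction and masses are not known exactly. Their poses are not given: they have to be found in the camera images.
- large_pan_center (a point): The largest round metal pan, open on top, with one black handle. Body 150 mm outside diameter, 50 mm tall, wall 3 mm, floor 5 mm thick, about 0.6 kg. This point is on the pan's upright axis, 25 mm above its underside (half-way up). x points out along the handle, z up. Stands loose and upright on the bench, handle roughly towards the robot.
- large_pan_grip (a point): the place to grip the large pan's handle: centre of its cross-section, 105 mm out from the pan's axis, 54 mm above the pan's underside. The handle is a level bar along x, 12 mm wide (y), 16 mm tall, from 87 to 165 mm from the axis. Gripped here across its width from above, the fingers pass outside all three pans when nested.
- middle_pan_center (a point): The middle-sized round metal pan, open on top, with one black handle. Body 130 mm outside diameter, 54 mm tall, wall 3 mm, floor 5 mm thick, about 0.16 kg. This point is on the pan's upright axis, 27 mm above its underside (half-way up). x points out along the handle, z up. Stands loose and upright on the bench left or right of the large pan, handle roughly towards the robot.
- middle_pan_grip (a point): the place to grip the middle pan's handle: centre of its cross-section, 105 mm out from the pan's axis, 58 mm above the pan's underside. The handle is a level bar along x, 12 mm wide (y), 16 mm tall, from 77 to 155 mm from the axis. Gripped here across its width from above, the fingers pass outside all three pans when nested.
- small_pan_center (a point): The smallest round metal pan, open on top, with one black handle. Body 110 mm outside diameter, 58 mm tall, wall 3 mm, floor 5 mm thick, about 0.13 kg. This point is on the pan's upright axis, 29 mm above its underside (half-way up). x points out along the handle, z up. Stands loose and upright on the bench left or right of the large pan, handle roughly towards the robot.
- small_pan_grip (a point): the place to grip the small pan's handle: centre of its cross-section, 105 mm out from the pan's axis, 62 mm above the pan's underside. The handle is a level bar along x, 12 mm wide (y), 16 mm tall, from 67 to 145 mm from the axis. Gripped here across its width from above, the fingers pass outside all three pans when nested.
- lid_knob (a point): centre of the round black knob (22 mm diameter, 24 mm tall) on the small pan's lid, 26.5 mm above the lid's underside; z up. The lid is a metal disc of 114 mm diameter, about 0.07 kg, lying right way up on the bench behind and left of the large pan. When it is on the small pan this point is 78.5 mm above that pan's underside.
- tape_green: roll of green packing tape, 93 mm across, 48 mm tall, lying flat at the left; bystander, does not move, to be left alone. Origin at its underside's centre.
- tape_clear: roll of clear packing tape, 102 mm across, 50 mm tall, lying flat behind the large pan; bystander, does not move, to be left alone. Origin at its underside's centre.
- stretch_roll: upright white roll of stretch film, about 110 mm across, 119 mm tall, at the back right; bystander, does not move, to be left alone. Origin at its underside's centre.
- putty_tin: flat round brass-coloured tin, 62 mm across, 23 mm tall, at the front right; bystander, loose, to be left alone. Origin at its underside's centre.
- marker_black: black marker pen lying on the bench at the front left, 149 mm long, 14 mm thick; bystander, loose, to be left alone. Origin at its underside's centre.
- large_pan: the large pan as a whole; origin at the centre of its underside, axes as for its other points.
- middle_pan: the middle-sized pan as a whole; origin at the centre of its underside, axes as for its other points. Nested, it stands on the large pan's floor with 7 mm to spare all round, its underside 5 mm above the large pan's and its handle 5 mm over the large rim; handles less than about 10 degrees apart foul each other.
- small_pan: the small pan as a whole; origin at the centre of its underside, axes as for its other points. Nested, it stands on the middle pan's floor with 7 mm to spare all round, its underside 5 mm above the middle pan's and its handle 5 mm over the middle rim.
- lid: the lid as a whole; origin at the centre of its underside, axes as for its other point. Underneath, a plug of 96 mm diameter and 6 mm depth enters the small pan's mouth (104 mm inside); the lid's edge then lies on the pan's rim.

How it is judged:
On the way, in this order (a step that is already met when the one before it is completed fails the run):
1. the three pans are nested flat with their handles fanned in order of size (horizontal distance between middle_pan_center and large_pan_center below 0.013 m and z of middle_pan_center in the frame of large_pan_center between 0.004 and 0.01 m and angle between the x axis of middle_pan_center and the x axis of large_pan_center, either way round between 0.5 and 1.35 rad and horizontal distance between middle_pan_grip and large_pan_grip below 0.15 m and horizontal distance between small_pan_center and middle_pan_center below 0.013 m and z of small_pan_center in the frame of middle_pan_center between 0.004 and 0.01 m and angle between the x axis of small_pan_center and the x axis of middle_pan_center, either way round between 0.5 and 1.35 rad and horizontal distance between small_pan_grip and middle_pan_grip below 0.15 m and horizontal distance between small_pan_grip and large_pan_grip above 0.093 m), for 0.2 s.
2. the lid is level on the small pan (x of lid_knob in the frame of small_pan_center between -0.007 and 0.007 m and y of lid_knob in the frame of small_pan_center between -0.007 and 0.007 m and z of lid_knob in the frame of small_pan_center between 0.046 and 0.0525 m and angle between lid_knob's own z axis and vertical below 0.06 rad), for 0.2 s.
At the end, for the whole second after the job is handed in: Middle pan in large, small in middle: flat, centres within 13 mm, tilt under 0.06 rad; neighbouring handles 29 to 77 degrees apart, the small one's farthest from the large one's; lid level on the small pan within 7 mm; large pan within 50 mm of its start; all released and at rest (all of step 1 and all of step 2 and distance of large_pan_center from where it was at the start of the episode below 0.05 m and height (world z) of large_pan_center below 0.032 m and angle between each of large_pan_center, middle_pan_center, small_pan_center's own z axis and vertical below 0.06 rad and linear speed of each of large_pan, middle_pan, small_pan, lid below 0.02 m/s); the robot touches nothing.
It fails at once if the putty tin was disturbed (moved over 30 mm) (distance of putty_tin from where it was at the start of the episode above 0.03 m).
It fails at once if the marker black was disturbed (moved over 30 mm) (distance of marker_black from where it was at the start of the episode above 0.03 m).
It also fails if it takes over 72 s, if anything falls off the work surface, if the arm or the gripper's body presses on something with over 40 N, if the wrist force passes 120 N, or if a joint passes its speed limit or range.

### The arm

A 7-joint arm with a two-finger parallel gripper is mounted at the origin on a cart in front of the work surface, level with it; the furniture and walls round the work are solid. World frame = base frame: x ahead of the robot, y to its left, z up, the work surface at z = 0. Lengths are in m, angles in rad, forces in N, time in s.
With the tool pointing down it reaches from about 0.4 to 0.925 m from the base axis. Payload 5.6 kg.
Tool frame: the origin (TCP) lies on the mounting face of the last link; the fingertips stand 173 mm ahead of it and the grasp point (between the pads) lies 155 mm ahead of it; x points along the fingers, z is the direction in which the jaws open and shut, and the axes are right-handed (so a half turn about x gives the same grasp; the last joint's range is limited). The gripper opens to 85 mm and grips with 20 to 120 N. Pads are 22 mm wide; open, the fingers measure 114 mm over their backs; the gripper's body (76 mm by 85 mm) begins 54 mm behind the grasp point. The pads swing forward as they close: fully open they stand 13 mm farther back than shut.
Start: joints at [1.176, 0.468, -0.012, 1.603, 0.006, 1.071, -0.056], TCP at [0.224, -0.61, 0.405] pointing down, gripper open.
Joint ranges: [-2.53, 2.53], [-0.31, 2.02], [-1.57, 1.55], [0.28, 2.44], [-1.29, 4.43], [0.15, 1.84], [-2.92, 2.92]. Speed limits (rad/s): [2.57, 2.57, 3.14, 3.14, 3.14, 3.14, 3.14].

### API

Orientations are given as a unit quaternion [x, y, z, w].
In Python, from workcell import ctrl, capture, workorder, regions_of, landmark_of gives the robot as it stands. The module is installed in compiled form; this text tells all that it offers.
- The arm moves only by the tool carry_out, never from a script. Its argument "increments" is a list of rows, each an object of numbers: "x", "y", "z": the shift along the world's x, y, z in m; "ax", "ay", "az": the turn, a rotation vector about the world's x, y, z in rad; "hand": the finger opening in m, from 0 to 0.0854. In form: [{"x": .., "y": .., "z": .., "ax": .., "ay": .., "az": .., "hand": ..}, ...]. A call has 1 to 10 rows; each row shifts and turns the commanded pose from where the row before left it; what a row does not reach is not made up. A row lasts 1/8 s, in which the tool goes at most 62.5 mm and 10.7 degrees, less where a joint would pass 70% of its speed; a pose out of reach is approached as far as the arm can. A call is refused whole if a number of a shift passes 0.0625 or a number of a turn 0.188, either way. A call with a gripper value outside its range is refused whole. The fingers move at their own pace and stop on an object; "grip_force" is the grip in N (left out, the last holds). Time passes only in rows, so rows that do not move let the fingers close. It gives the time, the measured TCP pose, the force and the opening at its end, in the units of the state.
- ctrl.sense(): the state, without advancing time (a new reading comes with each control period).
- capture(name): name is "side" or "top" or "wrist"; returns a dict with "color" (480x640x3 uint8, red, green, blue), "intrinsics" (3x3 intrinsics, pixels), "R" (3x3) and "t" (3): a world point X has camera coordinates R X + t; the wrist camera has in their place "mount" (4x4, takes a point from camera to tool coordinates, whose origin is the TCP and whose axes are the tool frame's). Camera axes: x right, y down, z forward; pixel columns grow to the right and rows downward; lengths in m; the calibration is good to about 2 mm. The wrist camera is an equidistant fisheye: a pixel r from the principal point sees the ray r / f radians off the axis. A picture is of the moment at which its call begins: read the wrist's pose just before it. There is no depth.
- workorder.job_done(): hands the job in, once; it reports no verdict.
Trained networks look in a picture, given as the dict that the camera call returned (one of the last four; its "shot" number tells which), for a name from the list of things; names that differ only in an ending like _2 or _b are one class to them, and where a whole thing is asked for, a point or a joint stands for the part that bears it (a point fixed in the world has none). Each returns a list of dicts, best first, with "score" (0 to 1); they miss things now and then, are a little off and sometimes report something else, mostly with a low value. They report only what shows in the picture. A call takes as long as a camera call.
- regions_of(picture, query): "mask" (480x640 bool, what is visible of it) and "bbox" ([centre column, centre row, width, height] in pixels, round what is visible of it).
- landmark_of(picture, query): "location" ([column, row] in pixels: a listed point, or the origin of a listed thing).
The state is a dict: "t": time; "joints": joint angles; "joint_velocities": joint speeds; "joint_efforts": joint torques, N m; "position": TCP position; "tool_rot": TCP orientation; "force": force on the tool from outside, world axes, zero at the start; "wrist_torque": the same for the moment, N m; "gripper_width": finger opening in m.
Only numpy, scipy, OpenCV 4.12 (cv2) and the standard library are available. Lean on these libraries where they do the work, as an engineer would, in place of code of your own. Each camera call takes 0.05 s, during which the arm holds its last target.

## Working session

There is one attempt and no reset: what is moved stays moved. The work goes in short steps, Python scripts to look and compute and a tool call to move; the robot and the scene stay as the last step left them, time stands still between calls to the robot, and variables do not carry over. Pictures are saved under pics/ and viewed, and the job is handed in when it is done.

Besides the shell and the picture viewer there is one more tool, called after ">>>" by a JSON object that holds its "fn" and its "kwargs". carry_out: Moves the arm, as the interface text tells. Its arguments: {"type":"object","properties":{"increments":{"type":"array"},"grip_force":{"type":"number"}},"required":["increments"]}

```bash
mkdir -p pics
python3 - <<'E'
from workcell import ctrl, capture, regions_of, landmark_of
import cv2,numpy as np
s=ctrl.sense()
for k,v in s.items(): print(k,np.round(v,4))
for n in ["side","top"]:
    p=capture(n)
    cv2.imwrite(f"pics/{n}0.png",p["color"][:,:,::-1])
    print(n,p["intrinsics"].tolist(),np.round(p["R"],4).tolist(),np.round(p["t"],4))
    for q in ["large_pan_center","middle_pan_center","small_pan_center","large_pan_grip","middle_pan_grip","small_pan_grip","lid_knob","tape_green","tape_clear","stretch_roll","putty_tin","marker_black"]:
        print(q,[(np.round(r["location"],1).tolist(),round(r["score"],2)) for r in landmark_of(p,q)][:3])
print(ctrl.sense()["t"])
E
```

```text
t 0.0
joints [ 1.176   0.4684 -0.0116  1.6036  0.006   1.0714 -0.0563]
joint_velocities [ 0.0014  0.0006 -0.0007  0.0021  0.0016  0.001  -0.001 ]
joint_efforts [ 1.00000e-04 -5.32394e+01  2.17000e-02 -2.51312e+01  1.15000e-02
  7.70000e-03 -0.00000e+00]
position [ 0.2238 -0.61    0.4037]
tool_rot [ 0.4051  0.5803 -0.4045  0.5792]
force [ 0.2435 -0.1479  0.2132]
wrist_torque [-0.0691 -0.0169  0.0317]
gripper_width 0.0853
side [[534.0658612570486, 0.0, 325.7120825071445], [0.0, 534.0658612570486, 236.95112353374745], [0.0, 0.0, 1.0]] [[-0.9969, -0.0782, 0.0057], [-0.0467, 0.5339, -0.8442], [0.063, -0.8419, -0.536]] [ 0.5626 -0.003   1.5434]
large_pan_center [([338.4, 208.2], 0.62)]
middle_pan_center [([351.5, 286.0], 0.77)]
small_pan_center [([367.0, 180.9], 0.98), ([282.5, 198.9], 0.48)]
large_pan_grip [([379.9, 205.6], 0.81)]
middle_pan_grip [([391.2, 283.4], 0.82)]
small_pan_grip [([393.8, 183.0], 0.87)]
lid_knob [([292.1, 259.7], 0.89)]
tape_green [([354.4, 353.1], 0.93), ([348.4, 287.4], 0.25)]
tape_clear [([270.5, 229.1], 0.84)]
stretch_roll [([285.0, 197.4], 0.91)]
putty_tin [([
[... 166 characters left out ...]
0, 1.0]] [[-0.017, -0.9998, 0.004], [-0.9919, 0.0163, -0.1258], [0.1257, -0.0061, -0.992]] [0.1302 0.5443 1.3306]
large_pan_center [([376.9, 247.6], 0.65)]
middle_pan_center [([254.2, 264.5], 0.74)]
small_pan_center [([442.1, 268.9], 0.92), ([249.3, 299.3], 0.6)]
large_pan_grip [([374.3, 282.0], 0.91), ([253.0, 263.7], 0.41)]
middle_pan_grip [([250.4, 301.6], 0.64)]
small_pan_grip [([429.5, 304.5], 0.8), ([292.8, 217.4], 0.61)]
lid_knob [([291.7, 209.7], 0.75), ([375.8, 246.4], 0.36)]
tape_green [([190.6, 272.6], 0.65), ([291.2, 214.1], 0.56)]
tape_clear [([348.8, 185.9], 0.66)]
stretch_roll [([410.6, 188.8], 0.62)]
putty_tin [([388.3, 288.5], 0.69)]
marker_black [([308.8, 295.5], 0.56)]
1.3
```

View pics/top0.png

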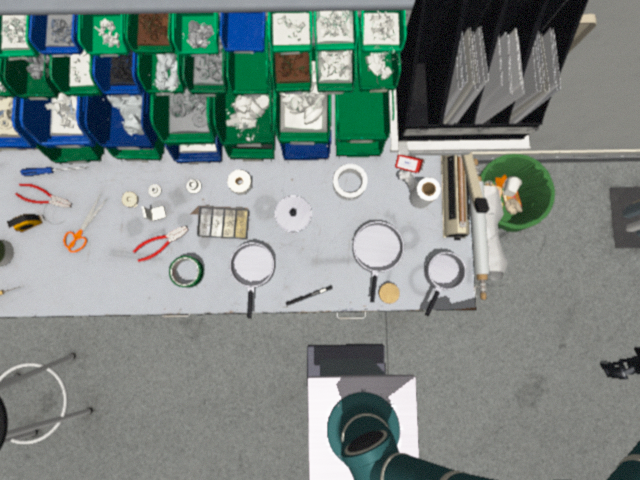

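View pics/side0.png

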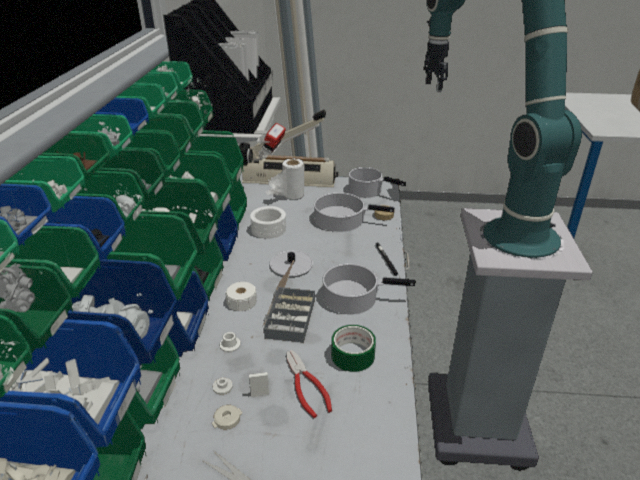

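```bash
cat > h.py <<'E'
import numpy as np,cv2
from scipy.spatial.transform import Rotation as Ro
from workcell import ctrl, capture, regions_of, landmark_of
HZ=dict(large_pan_center=.025,middle_pan_center=.027,small_pan_center=.029,large_pan_grip=.054,middle_pan_grip=.058,small_pan_grip=.062,lid_knob=.0265,tape_green=0,tape_clear=0,stretch_roll=0,putty_tin=0,marker_black=0)
def ray(p,uv,pose=None):
    K=p["intrinsics"];uv=np.asarray(uv,float)
    d=np.array([(uv[0]-K[0][2])/K[0][0],(uv[1]-K[1][2])/K[1][1]])
    if "mount" in p:
        r=np.hypot(*d); v=np.array([*(d/r*np.sin(r) if r>0 else d),np.cos(r)])
        M=np.asarray(p["mount"]); R=Ro.from_quat(pose[1]).as_matrix()
        return R@M[:3,3]+pose[0], R@(M[:3,:3]@v)
    R=np.asarray(p["R"]); return -R.T@np.asarray(p["t"]), R.T@np.array([*d,1])
def atz(o,d,z): return o+d*(z-o[2])/d[2]
def proj(p,X):
    K=p["intrinsics"];c=np.asarray(p["R"])@X+p["t"];c=K@c;return c[:2]/c[2]
def wcap():
    s=ctrl.sense(); p=capture("wrist"); return p,(np.array(s["position"]),np.array(s["tool_rot"]))
def wproj(p,pose,X):
    M=np.asarray(p["mount"]); R=Ro.from_quat(pose[1]).as_matrix()
    c=M[:3,:3].T@(R.T@(np.asarray(X)-pose[0])-M[:3,3]); K=p["intrinsics"]
    th=np.arctan2(np.hypot(c[0],c[1]),c[2]);h=np.hypot(c[0],c[1])
    return np.array([K[0][2]+K[0][0]*th*c[0]/h,K[1][2]+K[1][1]*th*c[1]/h])
def save(n,im): cv2.imwrite(f"pics/{n}.png",im[:,:,::-1])
E
python3 - <<'E'
from h import *
P=[capture("top"),capture("side")]
np.set_printoptions(precision=3,suppress=True)
for q in HZ:
    o=[]
    for p in P:
        l=landmark_of(p,q)
        if l: o.append(atz(*ray(p,l[0]["location"]),HZ[q])[:2])
    print(q,*o)
print(proj(P[0],np.array([0,0,0])),ctrl.sense()["t"])
s=ctrl.sense();print(Ro.from_quat(s["tool_rot"]).as_matrix())
E
```

```text
large_pan_center [ 0.524 -0.057] [ 0.526 -0.066]
middle_pan_center [0.484 0.312] [0.474 0.325]
small_pan_center [ 0.464 -0.258] [ 0.458 -0.255]
large_pan_grip [ 0.424 -0.047] [ 0.419 -0.059]
middle_pan_grip [0.379 0.32 ] [0.374 0.329]
small_pan_grip [ 0.362 -0.198] [ 0.358 -0.195]
lid_knob [0.641 0.201] [0.641 0.207]
tape_green [0.468 0.511] [0.464 0.512]
tape_clear [0.729 0.017] [0.726 0.029]
stretch_roll [ 0.705 -0.177] [ 0.719 -0.165]
putty_tin [ 0.391 -0.074]
marker_black [0.39  0.151] [0.386 0.156]
[362.869 428.57 ] 2.6
[[-0.     0.939  0.345]
 [ 0.     0.345 -0.939]
 [-1.    -0.    -0.   ]]
```

>>> {"fn": "carry_out", "kwargs": {"increments": [{"x": 0.02, "y": 0.05, "az": 0.18}, {"x": 0.02, "y": 0.05, "az": 0.18}, {"x": 0.02, "y": 0.05, "az": 0.18}, {"x": 0.03, "y": 0.05, "az": 0.18}, {"x": 0.03, "y": 0.05, "az": 0.18}, {"x": 0.03, "y": 0.05, "az": 0.18}, {"x": 0.03, "y": 0.04, "az": 0.18}, {"x": 0.02, "y": 0.03, "az": 0.18}, {"x": 0.02, "y": 0.0, "az": 0.18}, {"az": 0.18}], "grip_force": 100}}

```text
schema error: expected keys x, y, z, ax, ay, az, hand
```

```bash
cat > look.py <<'E'
from h import *
import sys
np.set_printoptions(precision=3,suppress=True)
p,pose=wcap(); save(sys.argv[1],p["color"])
print("pose",pose[0],"jaw yaw",np.degrees(np.arctan2(*Ro.from_quat(pose[1]).as_matrix()[[1,0],2])),"xax",Ro.from_quat(pose[1]).as_matrix()[:,0])
for q in sys.argv[2:]:
    for l in landmark_of(p,q)[:2]:
        print(q,np.round(l["location"],1),round(l["score"],2),atz(*ray(p,l["location"],pose),HZ[q])[:2])
s=ctrl.sense();print(s["t"],np.array(s["joints"]),np.array(s["force"]))
E
python3 look.py w1 small_pan_center small_pan_grip large_pan_center large_pan_grip putty_tin
```

```text
pose [ 0.224 -0.61   0.405] jaw yaw -69.84774806720473 xax [-0.  0. -1.]
2.9 [ 1.176  0.467 -0.012  1.603  0.006  1.071 -0.056] [-0.669  0.359  0.116]
```

View pics/w1.png

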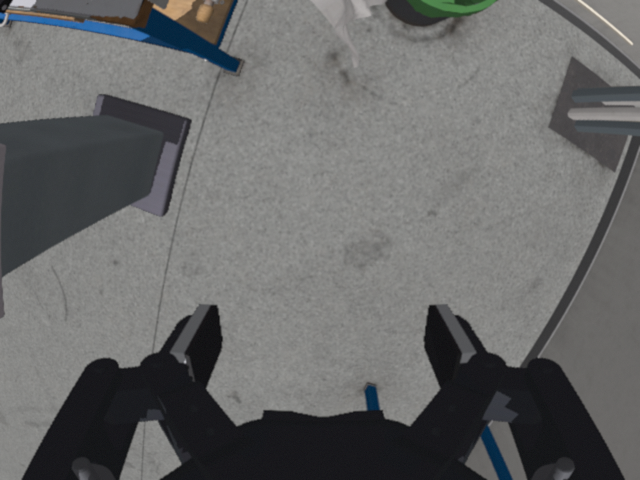

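>>> {"fn": "carry_out", "kwargs": {"increments": [{"x": 0.02, "y": 0.05, "z": 0, "ax": 0, "ay": 0, "az": 0.18, "hand": 0.085}, {"x": 0.02, "y": 0.05, "z": 0, "ax": 0, "ay": 0, "az": 0.18, "hand": 0.085}, {"x": 0.02, "y": 0.05, "z": 0, "ax": 0, "ay": 0, "az": 0.18, "hand": 0.085}, {"x": 0.03, "y": 0.05, "z": 0, "ax": 0, "ay": 0, "az": 0.18, "hand": 0.085}, {"x": 0.03, "y": 0.05, "z": 0, "ax": 0, "ay": 0, "az": 0.18, "hand": 0.085}, {"x": 0.03, "y": 0.05, "z": 0, "ax": 0, "ay": 0, "az": 0.18, "hand": 0.085}, {"x": 0.03, "y": 0.04, "z": 0, "ax": 0, "ay": 0, "az": 0.18, "hand": 0.085}, {"x": 0.02, "y": 0.03, "z": 0, "ax": 0, "ay": 0, "az": 0.18, "hand": 0.085}, {"x": 0.02, "y": 0, "z": 0, "ax": 0, "ay": 0, "az": 0.18, "hand": 0.085}, {"x": 0, "y": 0, "z": 0, "ax": 0, "ay": 0, "az": 0.18, "hand": 0.085}], "grip_force": 100}}

```text
t: 4.15
position: [0.4453, -0.2394, 0.405]
tool_rot: [-0.205, 0.676, 0.205, 0.677]
force: [-0.7, 0.6, 1.1]
gripper_width: 0.085
```

```bash
python3 look.py w2 small_pan_center small_pan_grip large_pan_center large_pan_grip putty_tin
```

```text
pose [ 0.445 -0.239  0.405] jaw yaw 33.757834490594504 xax [ 0.001 -0.    -1.   ]
small_pan_center [323.  220.8] 0.91 [ 0.455 -0.252]
small_pan_grip [262.3 124.4] 0.65 [ 0.361 -0.203]
large_pan_center [497.2 103.3] 0.8 [ 0.53  -0.056]
large_pan_center [325.3 211.8] 0.4 [ 0.452 -0.244]
large_pan_grip [434.9  17.3] 0.56 [ 0.428 -0.038]
putty_tin [367.6  46.4] 0.88 [ 0.396 -0.085]
4.45 [ 0.88   0.274 -0.524  1.926  0.164  0.983  0.859] [-0.512  0.143  0.211]
```

View pics/w2.png

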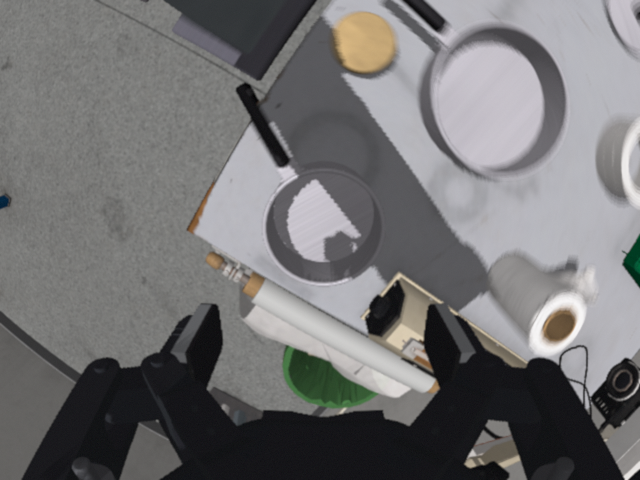

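```bash
cat > fit.py <<'E'
from h import *
from scipy.optimize import minimize
G=dict(large_pan=(.075,.050,.087,.165,.054),middle_pan=(.065,.054,.077,.155,.058),small_pan=(.055,.058,.067,.145,.062))
def model(name,x,y,a,z0=0,body=True,handle=True):
    r,h,h0,h1,hz=G[name]; t=np.linspace(0,2*np.pi,72,endpoint=False)
    c=np.array([[r*np.cos(u),r*np.sin(u),z] for z in (0,h) for u in t])
    hb=np.array([[X,Y,hz+Z] for X in np.linspace(h0,h1,4) for Y in (-.006,.006) for Z in (-.008,.008)])
    nk=np.array([[X,Y,hz+Z-.006] for X in (r-.002,h0+.002) for Y in (-.006,.006) for Z in (-.004,.004)])
    R=Ro.from_euler("z",a).as_matrix(); T=lambda q:q@R.T+[x,y,z0]
    return T(c),T(hb),T(nk)
def fit(p,pose,name,x0,z0=0,verbose=True):
    l=regions_of(p,name)
    if not l: return None
    m=l[0]["mask"].astype(np.uint8)
    sd=cv2.distanceTransform(m,cv2.DIST_L2,5)-cv2.distanceTransform(1-m,cv2.DIST_L2,5)
    pr=(lambda X:wproj(p,pose,X)) if pose is not None else (lambda X:proj(p,X))
    S=4
    def render(v):
        im=np.zeros((480*S//2*1,640*S//2),np.uint8); k=S/2
        for part in model(name,*v,z0):
            q=np.array([pr(X) for X in part])*k
            cv2.fillConvexPoly(im,cv2.convexHull(np.round(q*16).astype(np.int32)),1,shift=4)
        return im
    mm=cv2.resize(m,None,fx=2,fy=2,interpolation=cv2.INTER_NEAREST)
    def cost(v):
        im=render(v); return 1-(im&mm).sum()/max(1,(im|mm).sum())
    best=minimize(cost,x0,method="Nelder-Mead",options=dict(initial_simplex=np.array(x0)+np.array([[0,0,0],[.01,0,0],[0,.01,0],[0,0,.15]]),xatol=2e-4,fatol=1e-4,maxiter=150))
    v=best.x
    if verbose: print(name,"score %.2f iou %.3f"%(l[0]["score"],1-best.fun),"x %.4f y %.4f ang %.1f"%(v[0],v[1],np.degrees(v[2])))
    im=render(v); cs,_=cv2.findContours(cv2.resize(im,(640,480),interpolation=cv2.INTER_NEAREST),cv2.RETR_EXTERNAL,cv2.CHAIN_APPROX_NONE)
    return v,cs,best.fun
E
cat > f.py <<'E'
from fit import *
import sys
out=sys.argv[1]; p,pose=wcap(); im=p["color"].copy()
print("pose",pose[0],"yaw %.1f"%np.degrees(np.arctan2(*Ro.from_quat(pose[1]).as_matrix()[[1,0],2])),"w",ctrl.sense()["gripper_width"])
for a in sys.argv[2:]:
    n,x,y,g,*z=a.split(","); r=fit(p,pose,n,[float(x),float(y),np.radians(float(g))],float(z[0]) if z else 0)
    if r: cv2.drawContours(im,r[1],-1,(255,0,0),1)
save(out,im); print(ctrl.sense()["t"])
E
python3 f.py w3 small_pan,.458,-.253,150 large_pan,.528,-.058,175
```

```text
pose [ 0.44368914 -0.24042788  0.40475698] yaw 33.1 w 0.0850996795971076
small_pan score 0.64 iou 0.970 x 0.4554 y -0.2525 ang 151.8
large_pan score 0.85 iou 0.979 x 0.5303 y -0.0551 ang 170.5
4.6
```

View pics/w3.png

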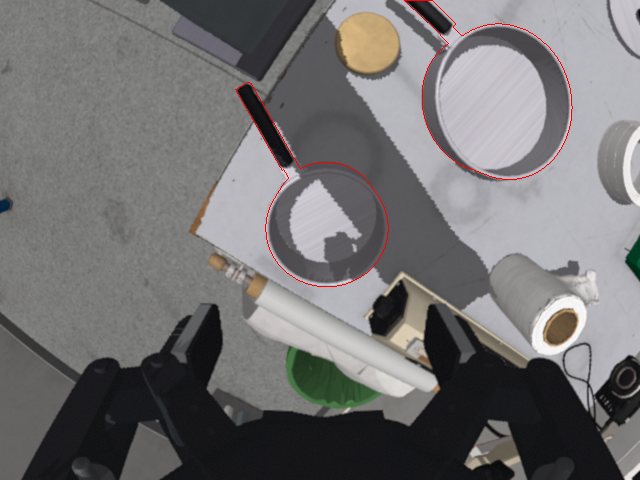

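>>> {"fn": "carry_out", "kwargs": {"increments": [{"x": 0, "y": 0.055, "z": 0, "ax": 0, "ay": 0, "az": 0.09, "hand": 0.085}, {"x": 0, "y": 0.055, "z": 0, "ax": 0, "ay": 0, "az": 0.09, "hand": 0.085}, {"x": 0, "y": 0.055, "z": 0, "ax": 0, "ay": 0, "az": 0.09, "hand": 0.085}, {"x": 0, "y": 0.055, "z": 0, "ax": 0, "ay": 0, "az": 0.09, "hand": 0.085}, {"x": 0, "y": 0.055, "z": 0, "ax": 0, "ay": 0, "az": 0.09, "hand": 0.085}, {"x": 0, "y": 0.055, "z": 0, "ax": 0, "ay": 0, "az": 0.09, "hand": 0.085}, {"x": 0, "y": 0.055, "z": 0, "ax": 0, "ay": 0, "az": 0.09, "hand": 0.085}, {"x": 0, "y": 0.055, "z": 0, "ax": 0, "ay": 0, "az": 0.09, "hand": 0.085}, {"x": 0, "y": 0.055, "z": 0, "ax": 0, "ay": 0, "az": 0.09, "hand": 0.085}, {"x": 0, "y": 0, "z": 0, "ax": 0, "ay": 0, "az": 0.05, "hand": 0.085}]}}

```text
t: 5.85
position: [0.4425, 0.2594, 0.4051]
tool_rot: [-0.468, 0.529, 0.47, 0.53]
force: [1.2, -1.2, -0.7]
gripper_width: 0.0851
```

```bash
python3 f.py w4 middle_pan,.48,.32,175 ; python3 look.py w5 lid_knob marker_black
```

```text
pose [0.44247566 0.25941104 0.40512193] yaw 83.1 w 0.08528687793435005
middle_pan score 0.82 iou 0.974 x 0.4833 y 0.3199 ang 178.2
5.95
pose [0.444 0.256 0.404] jaw yaw 82.65352327382165 xax [-0.001  0.    -1.   ]
lid_knob [295.8 374.5] 0.75 [0.641 0.199]
marker_black [216.8 160. ] 0.87 [0.388 0.154]
marker_black [296.4 370.9] 0.67 [0.657 0.196]
6.1 [ 0.156  0.384 -0.903  1.894  0.35   1.031  0.543] [ 0.223 -0.081 -0.145]
```

View pics/w4.png

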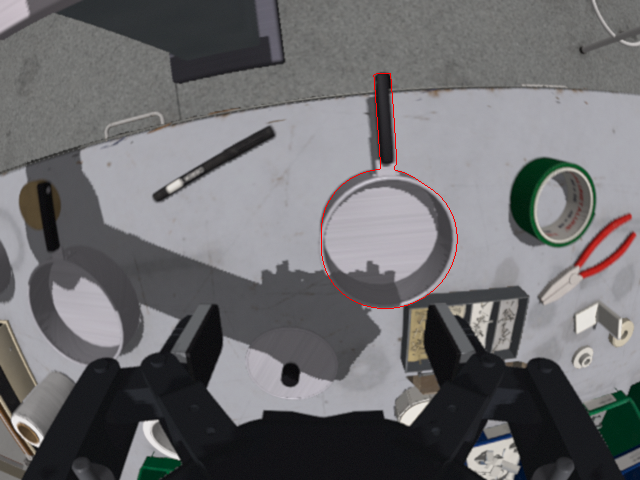

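>>> {"fn": "carry_out", "kwargs": {"increments": [{"x": -0.03, "y": 0.032, "z": 0, "ax": 0, "ay": 0, "az": 0.05, "hand": 0.06}, {"x": -0.035, "y": 0.032, "z": 0, "ax": 0, "ay": 0, "az": 0.042, "hand": 0.06}, {"x": 0, "y": 0, "z": -0.04, "ax": 0, "ay": 0, "az": 0, "hand": 0.06}, {"x": 0, "y": 0, "z": -0.05, "ax": 0, "ay": 0, "az": 0, "hand": 0.06}, {"x": 0, "y": 0, "z": 0, "ax": 0, "ay": 0, "az": 0, "hand": 0.06}, {"x": 0, "y": 0, "z": 0, "ax": 0, "ay": 0, "az": 0, "hand": 0.06}]}}

```text
t: 6.85
position: [0.3795, 0.319, 0.3162]
tool_rot: [-0.49, 0.509, 0.49, 0.51]
force: [-0.1, 0.4, -0.2]
gripper_width: 0.0597
```

```bash
python3 f.py w6 middle_pan,.48,.32,178; python3 f.py w7 middle_pan,.48,.32,175
```

```text
pose [0.37953574 0.31904796 0.31617211] yaw 87.8 w 0.060249602571941265
middle_pan score 0.83 iou 0.917 x 0.4832 y 0.3195 ang 177.8
6.95
pose [0.37963959 0.31920196 0.31667357] yaw 87.8 w 0.06007396514751165
middle_pan score 0.75 iou 0.910 x 0.4833 y 0.3189 ang 177.5
7.05
```

View pics/w6.png

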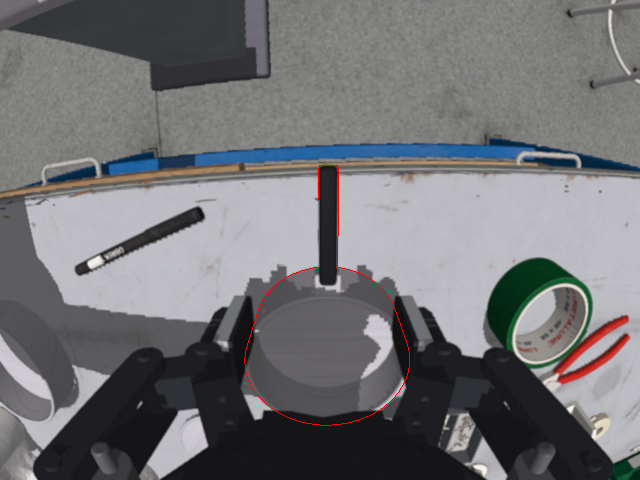

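>>> {"fn": "carry_out", "kwargs": {"increments": [{"x": -0.001, "y": 0.004, "z": -0.03, "ax": 0, "ay": 0, "az": 0, "hand": 0.06}, {"x": 0, "y": 0, "z": -0.04, "ax": 0, "ay": 0, "az": 0, "hand": 0.06}, {"x": 0, "y": 0, "z": -0.025, "ax": 0, "ay": 0, "az": 0, "hand": 0.06}, {"x": 0, "y": 0, "z": -0.008, "ax": 0, "ay": 0, "az": 0, "hand": 0.06}, {"x": 0, "y": 0, "z": 0, "ax": 0, "ay": 0, "az": 0, "hand": 0.06}]}}

```text
t: 7.68
position: [0.3782, 0.3231, 0.2123]
tool_rot: [-0.49, 0.509, 0.49, 0.51]
force: [-0.3, -0.0, -0.3]
gripper_width: 0.0601
```

>>> {"fn": "carry_out", "kwargs": {"increments": [{"x": 0, "y": 0, "z": 0, "ax": 0, "ay": 0, "az": 0, "hand": 0}, {"x": 0, "y": 0, "z": 0, "ax": 0, "ay": 0, "az": 0, "hand": 0}, {"x": 0, "y": 0, "z": 0, "ax": 0, "ay": 0, "az": 0, "hand": 0}, {"x": 0, "y": 0, "z": 0, "ax": 0, "ay": 0, "az": 0, "hand": 0}, {"x": 0, "y": 0, "z": 0, "ax": 0, "ay": 0, "az": 0, "hand": 0}, {"x": 0, "y": 0, "z": 0, "ax": 0, "ay": 0, "az": 0, "hand": 0}], "grip_force": 100}}

```text
t: 8.43
position: [0.378, 0.3229, 0.2124]
tool_rot: [-0.491, 0.509, 0.49, 0.51]
force: [-2.0, -1.7, 5.2]
gripper_width: 0.0103
```

```bash
python3 f.py w8 middle_pan,.48,.32,178
```

```text
pose [0.3780422  0.32294034 0.21239865] yaw 87.8 w 0.010418222119381162
middle_pan score 0.82 iou 0.221 x 0.4847 y 0.3217 ang 178.7
8.525
```

View pics/w8.png

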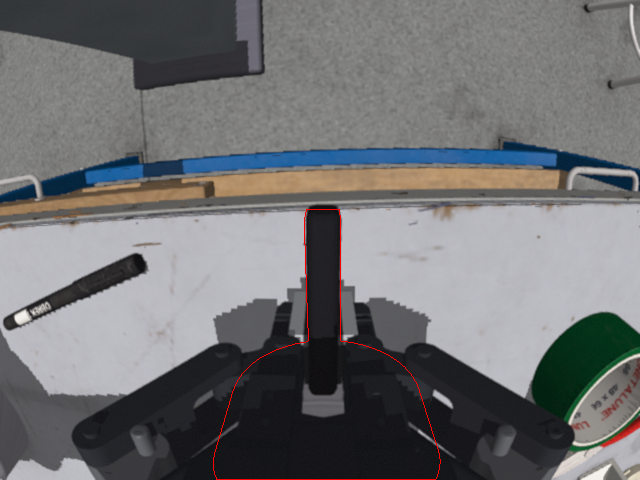

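>>> {"fn": "carry_out", "kwargs": {"increments": [{"x": 0, "y": 0, "z": 0.01, "ax": 0, "ay": 0, "az": 0, "hand": 0}, {"x": 0, "y": 0, "z": 0.02, "ax": 0, "ay": 0, "az": 0, "hand": 0}, {"x": 0, "y": 0, "z": 0.03, "ax": 0, "ay": 0, "az": 0, "hand": 0}, {"x": 0, "y": 0, "z": 0.03, "ax": 0, "ay": 0, "az": 0, "hand": 0}, {"x": 0, "y": 0, "z": 0.01, "ax": 0, "ay": 0, "az": 0, "hand": 0}, {"x": 0, "y": 0, "z": 0, "ax": 0, "ay": 0, "az": 0, "hand": 0}, {"x": 0, "y": 0, "z": 0, "ax": 0, "ay": 0, "az": 0, "hand": 0}], "grip_force": 120}}

```text
t: 9.4
position: [0.3778, 0.3223, 0.3109]
tool_rot: [-0.49, 0.51, 0.49, 0.509]
force: [-0.2, 0.2, -1.6]
gripper_width: 0.0097
```

```bash
python3 f.py w9 middle_pan,.48,.32,178,.1
python3 - <<'E'
from fit import *
for n in ["side","top"]:
    p=capture(n);fit(p,None,"middle_pan",[.48,.32,np.radians(178)],.1); save("m_"+n,cv2.resize(p["color"][200:340,250:450] if n=="side" else p["color"][200:340,180:380],None,fx=4,fy=4))
E
```

```text
pose [0.37777466 0.32229879 0.31085337] yaw 87.8 w 0.010086749391400175
middle_pan score 0.75 iou 0.222 x 0.4830 y 0.3205 ang 178.5
9.5
middle_pan score 0.88 iou 0.915 x 0.4789 y 0.3226 ang 176.3
middle_pan score 0.82 iou 0.860 x 0.4790 y 0.3170 ang 185.4
```

View pics/m_side.png

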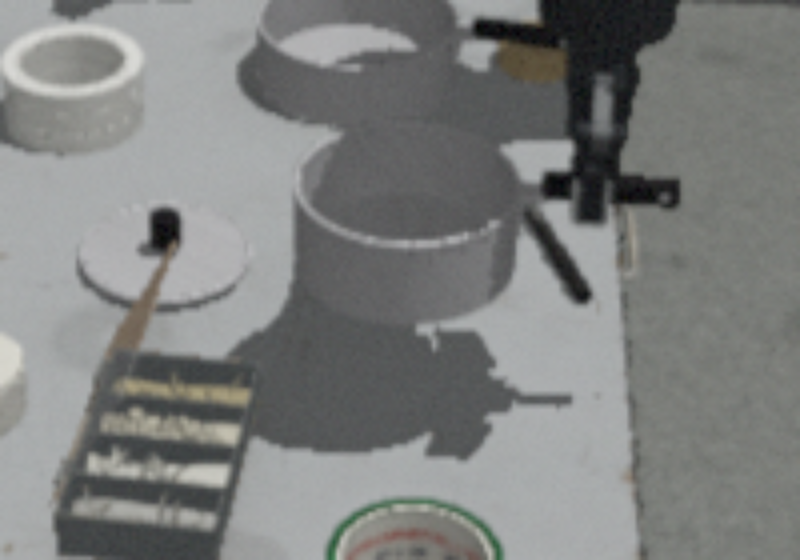

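View pics/w9.png

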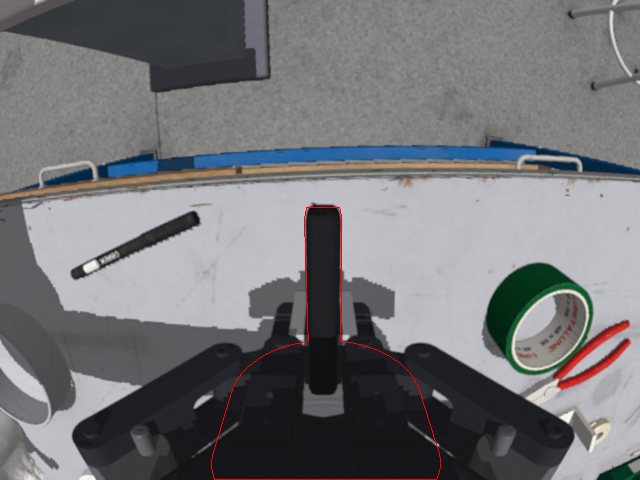

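>>> {"fn": "carry_out", "kwargs": {"increments": [{"x": 0.012, "y": -0.036, "z": 0, "ax": 0, "ay": 0, "az": -0.125, "hand": 0}, {"x": 0.012, "y": -0.036, "z": 0, "ax": 0, "ay": 0, "az": -0.125, "hand": 0}, {"x": 0.012, "y": -0.036, "z": 0, "ax": 0, "ay": 0, "az": -0.125, "hand": 0}, {"x": 0.012, "y": -0.036, "z": 0, "ax": 0, "ay": 0, "az": -0.125, "hand": 0}, {"x": 0.012, "y": -0.036, "z": 0, "ax": 0, "ay": 0, "az": -0.125, "hand": 0}, {"x": 0.013, "y": -0.036, "z": 0, "ax": 0, "ay": 0, "az": -0.125, "hand": 0}, {"x": 0.013, "y": -0.036, "z": 0, "ax": 0, "ay": 0, "az": -0.125, "hand": 0}, {"x": 0.013, "y": -0.035, "z": 0, "ax": 0, "ay": 0, "az": -0.125, "hand": 0}, {"x": 0, "y": 0, "z": 0, "ax": 0, "ay": 0, "az": 0, "hand": 0}, {"x": 0, "y": 0, "z": 0, "ax": 0, "ay": 0, "az": 0, "hand": 0}]}}

```text
t: 10.95
position: [0.4767, 0.0364, 0.3116]
tool_rot: [-0.186, 0.682, 0.187, 0.682]
force: [0.5, 1.2, -0.8]
gripper_width: 0.01
```

```bash
cat > st.py <<'E'
from fit import *
import sys
np.set_printoptions(precision=4,suppress=True)
# args: tag name,x,y,ang,z ...
for n in ["side","top"]:
    p=capture(n); im=cv2.resize(p["color"],None,fx=4,fy=4)
    print(n); c=None
    for a in sys.argv[2:]:
        nm,x,y,g,z=a.split(","); x0=[float(x),float(y),np.radians(float(g))]
        r=fit(p,None,nm,x0,float(z)); c=proj(p,np.array([x0[0],x0[1],.05])) 
        if r: cv2.drawContours(im,[q*4+2 for q in r[1]],-1,(255,0,0),1)
    u,v=(c*4).astype(int); u=np.clip(u,400,2160);v=np.clip(v,300,1620)
    save(sys.argv[1]+n,im[v-300:v+300,u-400:u+400])
s=ctrl.sense(); R=Ro.from_quat(s["tool_rot"]).as_matrix()
print(s["t"],np.array(s["position"]),"yaw %.1f"%np.degrees(np.arctan2(R[1,2],R[0,2])))
E
python3 st.py n1 large_pan,.53,-.055,170.5,0 middle_pan,.53,-.055,120,.1
```

```text
side
large_pan score 0.91 iou 0.836 x 0.5291 y -0.0539 ang 170.1
middle_pan score 0.95 iou 0.662 x 0.5297 y -0.0489 ang 120.0
top
large_pan score 0.40 iou 0.000 x 0.5300 y -0.0550 ang 170.5
middle_pan score 0.86 iou 0.390 x 0.5271 y -0.0553 ang 120.4
11.25 [0.4768 0.0365 0.3117] yaw 30.6
```

View pics/n1side.png

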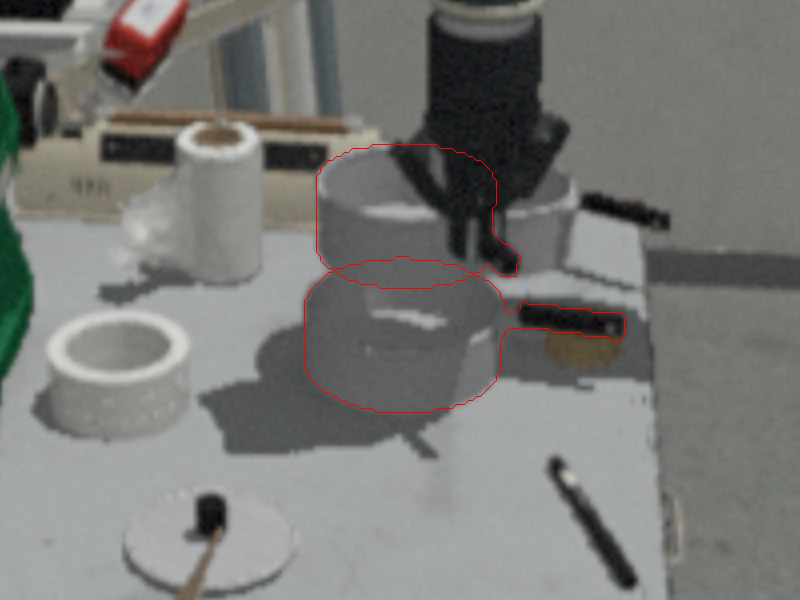

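View pics/n1top.png

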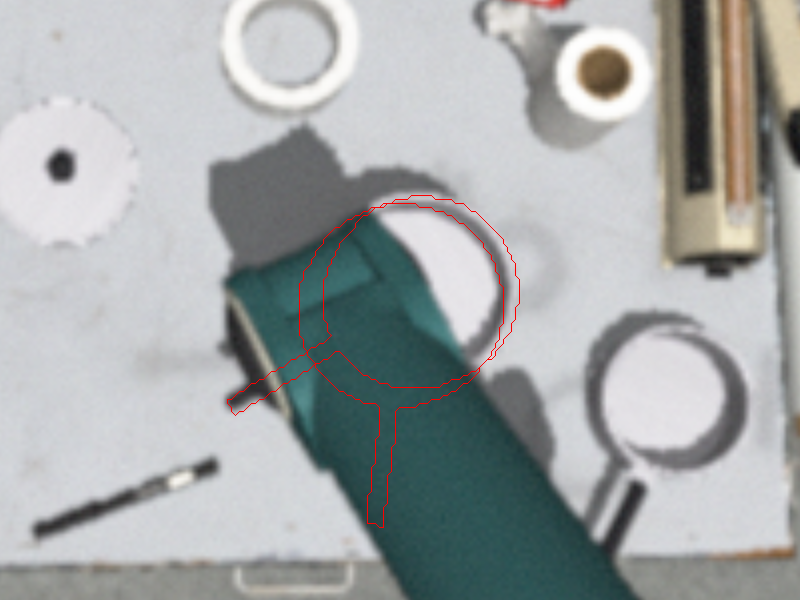

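>>> {"fn": "carry_out", "kwargs": {"increments": [{"x": 0, "y": -0.001, "z": -0.02, "ax": 0, "ay": 0, "az": 0, "hand": 0}, {"x": 0, "y": 0, "z": -0.02, "ax": 0, "ay": 0, "az": 0, "hand": 0}, {"x": 0, "y": 0, "z": -0.015, "ax": 0, "ay": 0, "az": 0, "hand": 0}, {"x": 0, "y": 0, "z": 0, "ax": 0, "ay": 0, "az": 0, "hand": 0}]}}

```text
t: 11.75
position: [0.4765, 0.035, 0.2558]
tool_rot: [-0.186, 0.683, 0.187, 0.681]
force: [-0.1, 0.5, -1.7]
gripper_width: 0.0103
```

```bash
python3 st.py n2 large_pan,.53,-.055,170.5,0 middle_pan,.53,-.055,120,.045
```

```text
side
large_pan score 0.79 iou 0.452 x 0.5294 y -0.0545 ang 171.0
middle_pan score 0.74 iou 0.597 x 0.5302 y -0.0550 ang 120.0
top
large_pan score 0.52 iou 0.325 x 0.5527 y -0.0781 ang 158.8
middle_pan score 0.94 iou 0.381 x 0.5314 y -0.0608 ang 122.0
12.05 [0.4772 0.0348 0.2573] yaw 30.5
```

View pics/n2side.png

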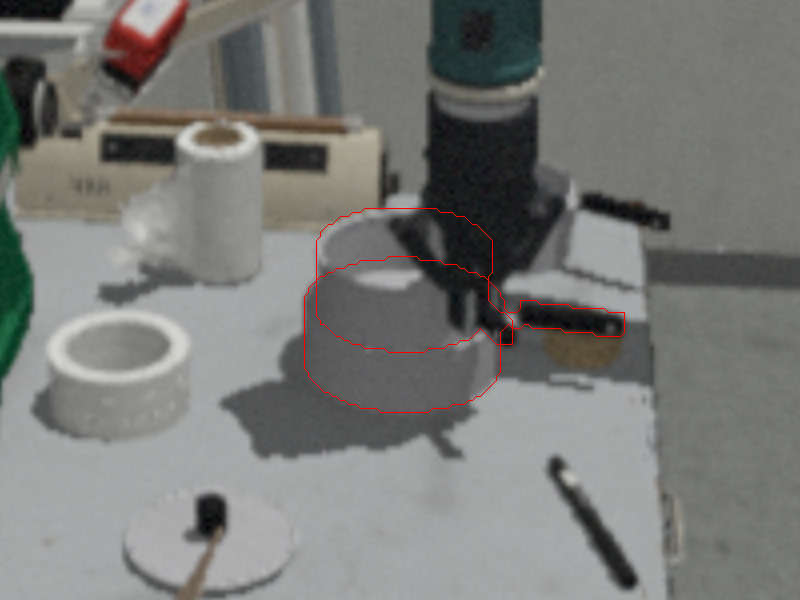

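>>> {"fn": "carry_out", "kwargs": {"increments": [{"x": 0, "y": 0, "z": -0.015, "ax": 0, "ay": 0, "az": 0, "hand": 0}, {"x": 0, "y": 0, "z": -0.012, "ax": 0, "ay": 0, "az": 0, "hand": 0}, {"x": 0, "y": 0, "z": -0.007, "ax": 0, "ay": 0, "az": 0, "hand": 0}, {"x": 0, "y": 0, "z": -0.003, "ax": 0, "ay": 0, "az": 0, "hand": 0}, {"x": 0, "y": 0, "z": 0, "ax": 0, "ay": 0, "az": 0, "hand": 0}]}}

```text
t: 12.68
position: [0.477, 0.0349, 0.2195]
tool_rot: [-0.186, 0.682, 0.186, 0.682]
force: [-0.7, 0.2, -1.1]
gripper_width: 0.0096
```

>>> {"fn": "carry_out", "kwargs": {"increments": [{"x": 0, "y": 0, "z": -0.001, "ax": 0, "ay": 0, "az": 0, "hand": 0}, {"x": 0, "y": 0, "z": -0.001, "ax": 0, "ay": 0, "az": 0, "hand": 0}, {"x": 0, "y": 0, "z": 0, "ax": 0, "ay": 0, "az": 0, "hand": 0}]}}

```text
t: 13.05
position: [0.4771, 0.0348, 0.2179]
tool_rot: [-0.186, 0.682, 0.186, 0.682]
force: [0.6, 0.4, -0.3]
gripper_width: 0.01
```

>>> {"fn": "carry_out", "kwargs": {"increments": [{"x": 0, "y": 0, "z": 0, "ax": 0, "ay": 0, "az": 0, "hand": 0.02}, {"x": 0, "y": 0, "z": 0, "ax": 0, "ay": 0, "az": 0, "hand": 0.04}, {"x": 0, "y": 0, "z": 0, "ax": 0, "ay": 0, "az": 0, "hand": 0.045}, {"x": 0, "y": 0, "z": 0, "ax": 0, "ay": 0, "az": 0, "hand": 0.045}, {"x": 0, "y": 0, "z": 0.03, "ax": 0, "ay": 0, "az": 0, "hand": 0.045}, {"x": 0, "y": 0, "z": 0.05, "ax": 0, "ay": 0, "az": 0, "hand": 0.045}, {"x": 0, "y": 0, "z": 0.05, "ax": 0, "ay": 0, "az": 0, "hand": 0.06}, {"x": 0, "y": 0, "z": 0.03, "ax": 0, "ay": 0, "az": 0, "hand": 0.06}]}}

```text
t: 14.05
position: [0.4771, 0.035, 0.3801]
tool_rot: [-0.187, 0.681, 0.186, 0.683]
force: [-0.3, -0.1, 0.2]
gripper_width: 0.0597
```

```bash
python3 f.py w10 large_pan,.53,-.055,170.5,0 middle_pan,.53,-.055,120,.005
```

```text
pose [0.47714751 0.03501758 0.38012859] yaw 30.5 w 0.05990117690160714
large_pan score 0.62 iou 0.228 x 0.5306 y -0.0554 ang 170.9
middle_pan score 0.94 iou 0.941 x 0.5308 y -0.0557 ang 120.7
14.2
```

View pics/w10.png

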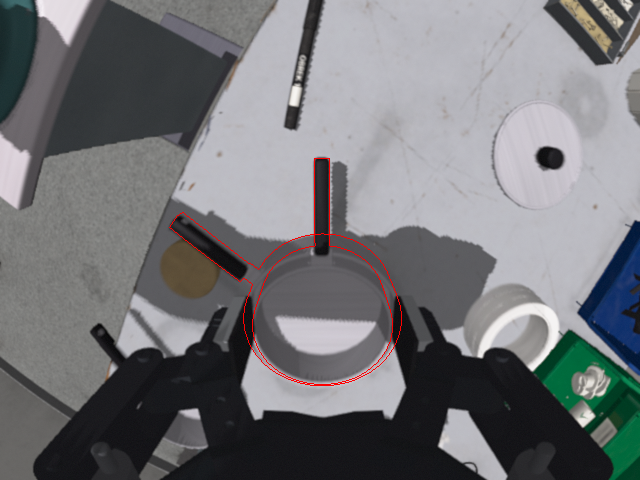

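>>> {"fn": "carry_out", "kwargs": {"increments": [{"x": -0.019, "y": -0.04, "z": 0, "ax": 0, "ay": 0, "az": 0.09, "hand": 0.06}, {"x": -0.019, "y": -0.04, "z": 0, "ax": 0, "ay": 0, "az": 0.09, "hand": 0.06}, {"x": -0.019, "y": -0.04, "z": 0, "ax": 0, "ay": 0, "az": 0.09, "hand": 0.06}, {"x": -0.019, "y": -0.04, "z": 0, "ax": 0, "ay": 0, "az": 0.09, "hand": 0.06}, {"x": -0.019, "y": -0.04, "z": 0, "ax": 0, "ay": 0, "az": 0.09, "hand": 0.06}, {"x": -0.019, "y": -0.038, "z": 0, "ax": 0, "ay": 0, "az": 0.096, "hand": 0.06}, {"x": 0, "y": 0, "z": -0.03, "ax": 0, "ay": 0, "az": 0, "hand": 0.06}, {"x": 0, "y": 0, "z": -0.03, "ax": 0, "ay": 0, "az": 0, "hand": 0.06}, {"x": 0, "y": 0, "z": 0, "ax": 0, "ay": 0, "az": 0, "hand": 0.06}, {"x": 0, "y": 0, "z": 0, "ax": 0, "ay": 0, "az": 0, "hand": 0.06}]}}

```text
t: 15.45
position: [0.3632, -0.203, 0.3178]
tool_rot: [-0.363, 0.607, 0.364, 0.607]
force: [0.1, 0.3, -0.0]
gripper_width: 0.0603
```

```bash
python3 f.py w11 small_pan,.4554,-.2525,152,0
```

```text
pose [ 0.36317275 -0.20304111  0.3178147 ] yaw 61.9 w 0.059927281187356955
small_pan score 0.79 iou 0.968 x 0.4554 y -0.2521 ang 152.2
15.55
```

View pics/w11.png

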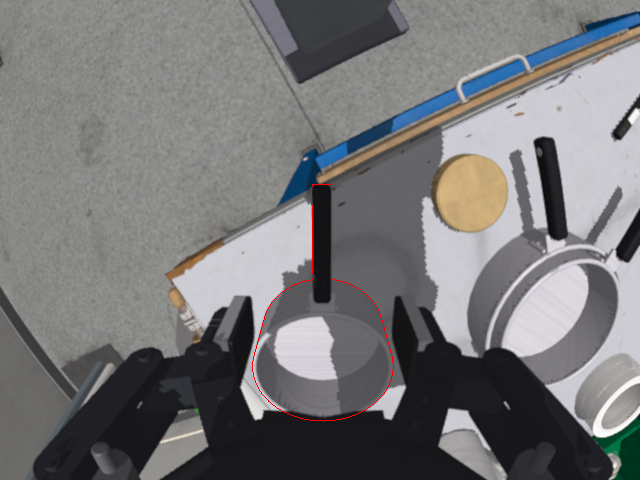

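>>> {"fn": "carry_out", "kwargs": {"increments": [{"x": 0, "y": 0, "z": -0.03, "ax": 0, "ay": 0, "az": 0, "hand": 0.06}, {"x": 0, "y": 0, "z": -0.04, "ax": 0, "ay": 0, "az": 0, "hand": 0.06}, {"x": 0, "y": 0, "z": -0.024, "ax": 0, "ay": 0, "az": 0, "hand": 0.06}, {"x": 0, "y": 0, "z": -0.007, "ax": 0, "ay": 0, "az": 0, "hand": 0.06}, {"x": 0, "y": 0, "z": 0, "ax": 0, "ay": 0, "az": 0, "hand": 0.06}]}}

```text
t: 16.18
position: [0.3634, -0.2033, 0.2173]
tool_rot: [-0.364, 0.607, 0.363, 0.607]
force: [-0.7, -0.5, 0.7]
gripper_width: 0.0601
```

>>> {"fn": "carry_out", "kwargs": {"increments": [{"x": 0, "y": 0, "z": 0, "ax": 0, "ay": 0, "az": 0, "hand": 0}, {"x": 0, "y": 0, "z": 0, "ax": 0, "ay": 0, "az": 0, "hand": 0}, {"x": 0, "y": 0, "z": 0, "ax": 0, "ay": 0, "az": 0, "hand": 0}, {"x": 0, "y": 0, "z": 0, "ax": 0, "ay": 0, "az": 0, "hand": 0}, {"x": 0, "y": 0, "z": 0, "ax": 0, "ay": 0, "az": 0, "hand": 0}, {"x": 0, "y": 0, "z": 0, "ax": 0, "ay": 0, "az": 0, "hand": 0}], "grip_force": 120}}

```text
t: 16.92
position: [0.363, -0.2033, 0.2173]
tool_rot: [-0.363, 0.607, 0.363, 0.607]
force: [-2.3, 0.3, 7.0]
gripper_width: 0.0095
```

>>> {"fn": "carry_out", "kwargs": {"increments": [{"x": 0, "y": 0, "z": 0.01, "ax": 0, "ay": 0, "az": 0, "hand": 0}, {"x": 0, "y": 0, "z": 0.02, "ax": 0, "ay": 0, "az": 0, "hand": 0}, {"x": 0, "y": 0, "z": 0.03, "ax": 0, "ay": 0, "az": 0, "hand": 0}, {"x": 0, "y": 0, "z": 0.03, "ax": 0, "ay": 0, "az": 0, "hand": 0}, {"x": 0, "y": 0, "z": 0.02, "ax": 0, "ay": 0, "az": 0, "hand": 0}, {"x": 0, "y": 0, "z": 0, "ax": 0, "ay": 0, "az": 0, "hand": 0}]}}

```text
t: 17.68
position: [0.3632, -0.2034, 0.3281]
tool_rot: [-0.364, 0.606, 0.362, 0.607]
force: [-0.6, -0.6, -1.3]
gripper_width: 0.01
```

>>> {"fn": "carry_out", "kwargs": {"increments": [{"x": 0.02, "y": 0.025, "z": 0, "ax": 0, "ay": 0, "az": -0.142, "hand": 0}, {"x": 0.02, "y": 0.025, "z": 0, "ax": 0, "ay": 0, "az": -0.142, "hand": 0}, {"x": 0.02, "y": 0.025, "z": 0, "ax": 0, "ay": 0, "az": -0.142, "hand": 0}, {"x": 0.02, "y": 0.025, "z": 0, "ax": 0, "ay": 0, "az": -0.142, "hand": 0}, {"x": 0.02, "y": 0.025, "z": 0, "ax": 0, "ay": 0, "az": -0.142, "hand": 0}, {"x": 0.02, "y": 0.025, "z": 0, "ax": 0, "ay": 0, "az": -0.142, "hand": 0}, {"x": 0.02, "y": 0.025, "z": 0, "ax": 0, "ay": 0, "az": -0.142, "hand": 0}, {"x": 0.02, "y": 0.024, "z": 0, "ax": 0, "ay": 0, "az": -0.142, "hand": 0}, {"x": 0.021, "y": 0.024, "z": 0, "ax": 0, "ay": 0, "az": -0.142, "hand": 0}, {"x": 0.021, "y": 0.024, "z": 0, "ax": 0, "ay": 0, "az": -0.141, "hand": 0}]}}

```text
t: 18.92
position: [0.5652, 0.0446, 0.3251]
tool_rot: [0.121, 0.697, -0.121, 0.696]
force: [-0.6, -0.9, -1.8]
gripper_width: 0.0099
```

>>> {"fn": "carry_out", "kwargs": {"increments": [{"x": 0, "y": 0, "z": 0, "ax": 0, "ay": 0, "az": 0, "hand": 0}, {"x": 0, "y": 0, "z": 0, "ax": 0, "ay": 0, "az": 0, "hand": 0}]}}

```text
t: 19.18
position: [0.5643, 0.0434, 0.3254]
tool_rot: [0.119, 0.698, -0.12, 0.696]
force: [-0.7, 0.4, -1.8]
gripper_width: 0.01
```

```bash
python3 st.py n3 small_pan,.53,-.055,71,.11
```

```text
side
small_pan score 0.61 iou 0.661 x 0.5262 y -0.0443 ang 70.6
top
19.375 [0.5646 0.0428 0.3265] yaw -19.5
```

View pics/n3side.png

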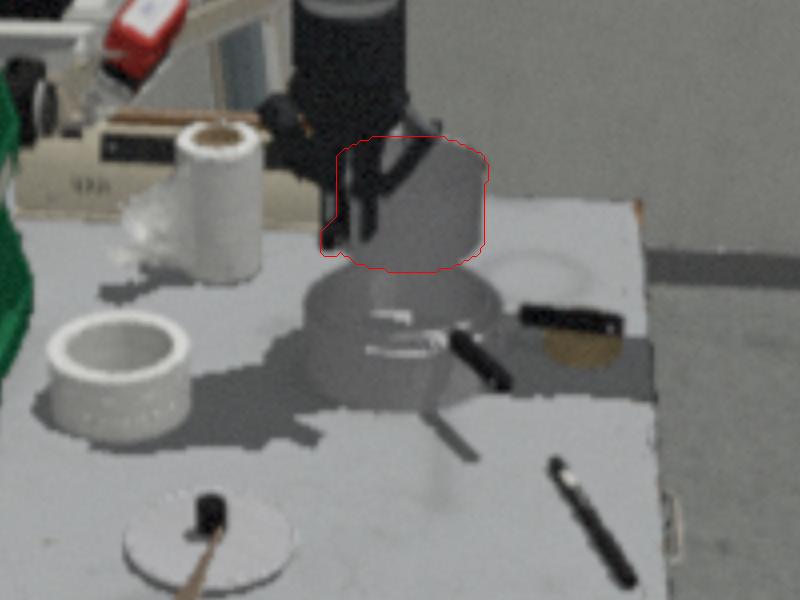

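>>> {"fn": "carry_out", "kwargs": {"increments": [{"x": 0.001, "y": 0, "z": -0.02, "ax": 0, "ay": 0, "az": 0, "hand": 0}, {"x": 0, "y": 0, "z": -0.015, "ax": 0, "ay": 0, "az": 0, "hand": 0}, {"x": 0, "y": 0, "z": -0.01, "ax": 0, "ay": 0, "az": 0, "hand": 0}, {"x": 0, "y": 0, "z": 0, "ax": 0, "ay": 0, "az": 0, "hand": 0}]}}

```text
t: 19.88
position: [0.5657, 0.0436, 0.2809]
tool_rot: [0.12, 0.697, -0.12, 0.696]
force: [-0.4, -0.6, -1.7]
gripper_width: 0.0101
```

```bash
python3 st.py n4 small_pan,.53,-.055,71,.064; python3 look.py w12
```

```text
side
small_pan score 0.71 iou 0.676 x 0.5268 y -0.0504 ang 71.0
top
small_pan score 0.52 iou 0.031 x 0.5189 y -0.0723 ang 130.1
20.075 [0.5662 0.0439 0.2823] yaw -19.5
pose [0.566 0.044 0.282] jaw yaw -19.482339921506476 xax [ 0.001  0.    -1.   ]
20.125 [ 0.13   0.518 -0.341  1.883  0.238  0.78  -0.679] [-0.752 -0.208 -1.454]
```

View pics/n4side.png

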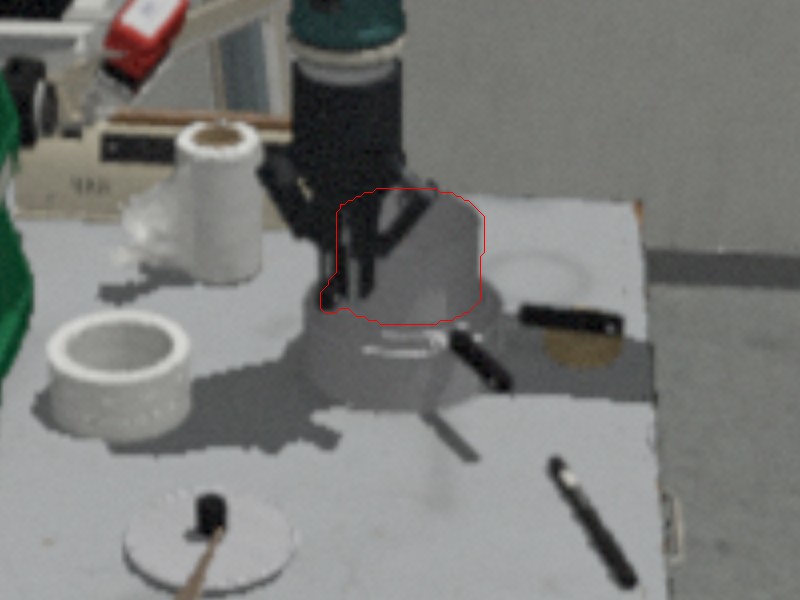

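View pics/n4top.png

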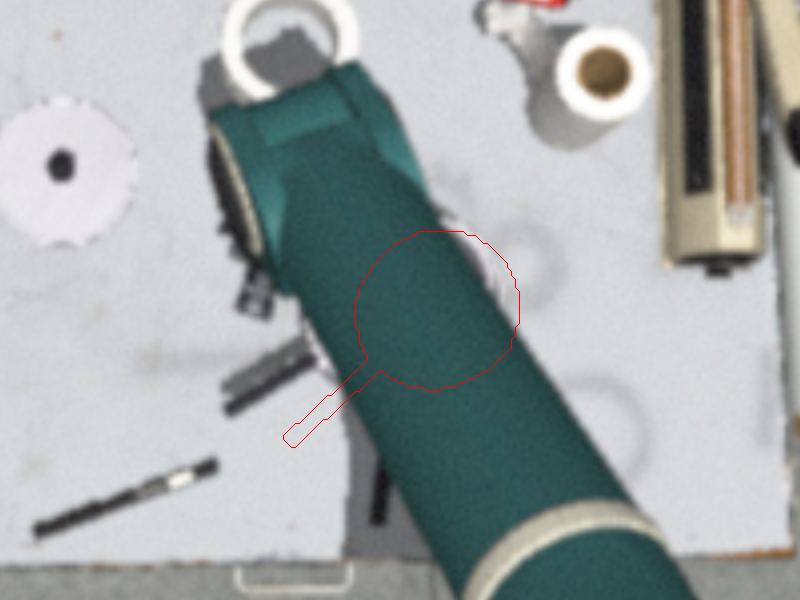

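View pics/w12.png

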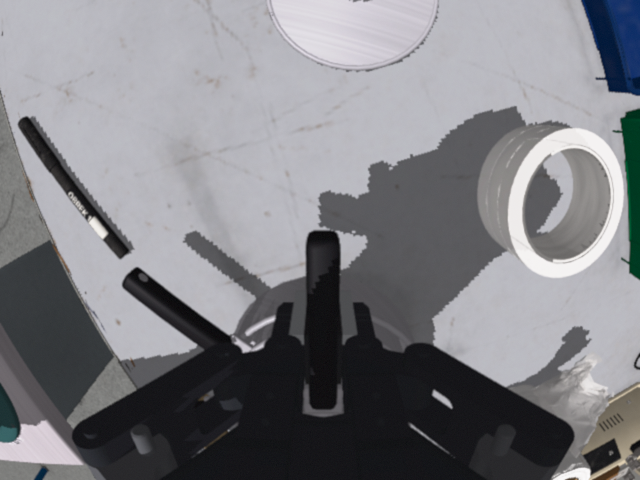

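```bash
cat > st2.py <<'E'
from fit import *
import sys
nm,x,y,g,z=sys.argv[1].split(","); v0=[float(x),float(y)]; a=np.radians(float(g)); z=float(z)
p=capture("side"); m=regions_of(p,nm)[0]["mask"].astype(np.uint8); gray=p["color"].max(2)
dark=cv2.dilate((gray<70).astype(np.uint8),np.ones((3,3)))
M=cv2.resize(m,None,fx=4,fy=4,interpolation=cv2.INTER_LINEAR); D=cv2.resize(dark,None,fx=4,fy=4,interpolation=cv2.INTER_NEAREST)
for dz in (-.004,0,.004):
    def c(v):
        im=np.zeros((1920,2560),np.uint8); q=np.array([proj(p,X) for X in model(nm,*v,a,z+dz)[0]])*4+2
        cv2.fillConvexPoly(im,cv2.convexHull(np.round(q).astype(np.int32)),1)
        return (((im^M)&(1-D)).sum())/im.sum()
    b=min((minimize(c,np.array(v0)+o,method="Nelder-Mead",options=dict(initial_simplex=np.array(v0)+o+np.array([[0,0],[.006,0],[0,.006]]))) for o in ([0,0],[.004,.004],[-.004,-.004])),key=lambda b:b.fun)
    print(dz,b.x,b.fun)
E
python3 st2.py small_pan,.531,-.055,70.5,.064
```

```text
-0.004 [ 0.5318224  -0.06458169] 0.020461868958109558
0 [ 0.53179364 -0.05748807] 0.01981828808246108
0.004 [ 0.53170341 -0.05030992] 0.019800420168067226
```

>>> {"fn": "carry_out", "kwargs": {"increments": [{"x": 0, "y": 0, "z": -0.015, "ax": 0, "ay": 0, "az": 0, "hand": 0}, {"x": 0, "y": 0, "z": -0.015, "ax": 0, "ay": 0, "az": 0, "hand": 0}, {"x": 0, "y": 0, "z": -0.012, "ax": 0, "ay": 0, "az": 0, "hand": 0}, {"x": 0, "y": 0, "z": -0.007, "ax": 0, "ay": 0, "az": 0, "hand": 0}, {"x": 0, "y": 0, "z": -0.003, "ax": 0, "ay": 0, "az": 0, "hand": 0}, {"x": 0, "y": 0, "z": 0, "ax": 0, "ay": 0, "az": 0, "hand": 0}]}}

```text
t: 20.98
position: [0.566, 0.0438, 0.2296]
tool_rot: [0.12, 0.697, -0.12, 0.697]
force: [-0.3, 0.1, -1.5]
gripper_width: 0.0099
```

>>> {"fn": "carry_out", "kwargs": {"increments": [{"x": 0, "y": 0, "z": -0.001, "ax": 0, "ay": 0, "az": 0, "hand": 0}, {"x": 0, "y": 0, "z": -0.001, "ax": 0, "ay": 0, "az": 0, "hand": 0}, {"x": 0, "y": 0, "z": 0, "ax": 0, "ay": 0, "az": 0, "hand": 0}]}}

```text
t: 21.35
position: [0.5661, 0.0439, 0.228]
tool_rot: [0.12, 0.697, -0.12, 0.697]
force: [-0.2, 0.1, 0.2]
gripper_width: 0.0099
```

>>> {"fn": "carry_out", "kwargs": {"increments": [{"x": 0, "y": 0, "z": 0, "ax": 0, "ay": 0, "az": 0, "hand": 0.02}, {"x": 0, "y": 0, "z": 0, "ax": 0, "ay": 0, "az": 0, "hand": 0.04}, {"x": 0, "y": 0, "z": 0, "ax": 0, "ay": 0, "az": 0, "hand": 0.045}, {"x": 0, "y": 0, "z": 0, "ax": 0, "ay": 0, "az": 0, "hand": 0.045}, {"x": 0, "y": 0, "z": 0.03, "ax": 0, "ay": 0, "az": 0, "hand": 0.045}, {"x": 0, "y": 0, "z": 0.05, "ax": 0, "ay": 0, "az": 0, "hand": 0.045}, {"x": 0, "y": 0, "z": 0.05, "ax": 0, "ay": 0, "az": 0, "hand": 0.06}, {"x": 0, "y": 0, "z": 0.04, "ax": 0, "ay": 0, "az": 0, "hand": 0.06}]}}

```text
t: 22.35
position: [0.5659, 0.0439, 0.3999]
tool_rot: [0.12, 0.696, -0.12, 0.698]
force: [1.2, 0.3, 0.1]
gripper_width: 0.0604
```

```bash
python3 f.py w13 large_pan,.53,-.055,170.5,0 middle_pan,.53,-.055,120,.005 small_pan,.53,-.055,71,.01; python3 look.py w14 lid_knob
```

```text
pose [0.56594535 0.04385879 0.39991175] yaw -19.5 w 0.05996188901592494
large_pan score 0.59 iou 0.192 x 0.5304 y -0.0560 ang 171.1
middle_pan score 0.59 iou 0.273 x 0.5293 y -0.0561 ang 119.6
small_pan score 0.94 iou 0.926 x 0.5303 y -0.0553 ang 70.6
22.55
pose [0.566 0.044 0.398] jaw yaw -19.491670250599892 xax [ 0.002 -0.    -1.   ]
lid_knob [344.1  20.9] 0.83 [0.641 0.201]
22.65 [ 0.173  0.373 -0.386  1.797  0.163  1.005 -0.617] [ 0.624 -0.48   0.323]
```

View pics/w13.png

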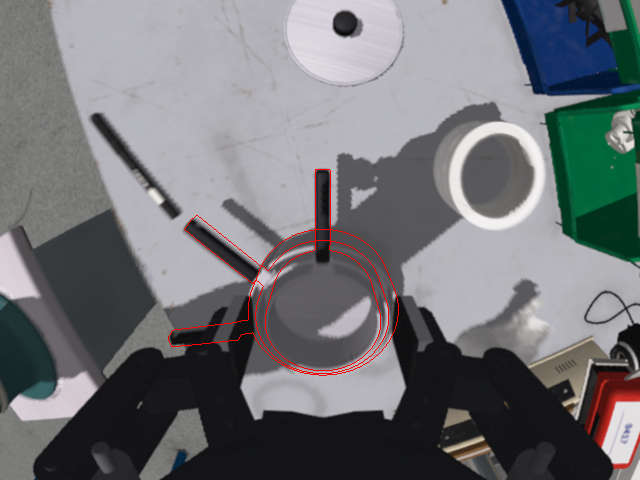

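>>> {"fn": "carry_out", "kwargs": {"increments": [{"x": 0.02, "y": 0.04, "z": 0, "ax": 0, "ay": 0, "az": 0, "hand": 0.06}, {"x": 0.02, "y": 0.04, "z": 0, "ax": 0, "ay": 0, "az": 0, "hand": 0.06}, {"x": 0.015, "y": 0.035, "z": 0, "ax": 0, "ay": 0, "az": 0, "hand": 0.06}, {"x": 0, "y": 0, "z": 0, "ax": 0, "ay": 0, "az": 0, "hand": 0.06}, {"x": 0, "y": 0, "z": 0, "ax": 0, "ay": 0, "az": 0, "hand": 0.06}]}}

```text
t: 23.28
position: [0.6207, 0.1581, 0.396]
tool_rot: [0.119, 0.698, -0.12, 0.696]
force: [-0.4, 0.2, 0.5]
gripper_width: 0.0596
```

```bash
python3 look.py w15 lid_knob
```

```text
pose [0.621 0.158 0.396] jaw yaw -19.497937122647663 xax [-0.003 -0.001 -1.   ]
23.375 [-0.016  0.497 -0.393  1.614  0.21   1.074 -0.809] [ 0.251 -0.071  0.659]
```

View pics/w15.png

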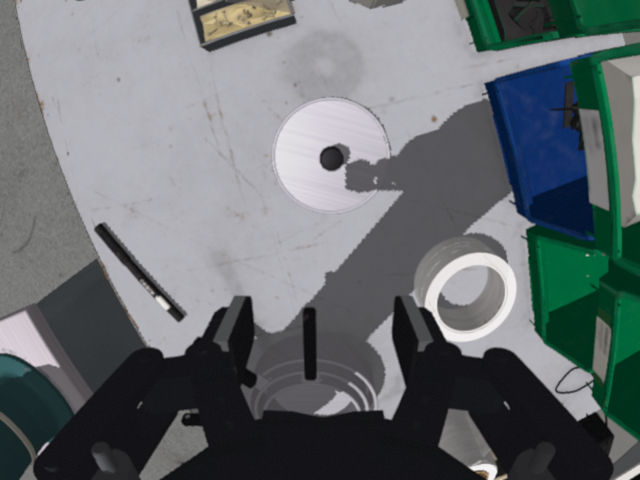

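```bash
cat > lid.py <<'E'
from h import *
import sys
p,pose=wcap(); save(sys.argv[1],p["color"])
for zt,zk in [(float(sys.argv[2]),float(sys.argv[3]))]:
    l=regions_of(p,"lid")
    m=l[0]["mask"].astype(np.uint8); c=max(cv2.findContours(m,0,cv2.CHAIN_APPROX_NONE)[0],key=len)[:,0]
    W=np.array([atz(*ray(p,u,pose),zt)[:2] for u in c]).astype(np.float32)
    A=np.c_[2*W,np.ones(len(W))]; s=np.linalg.lstsq(A,(W**2).sum(1),rcond=None)[0]
    print("lid circle",s[:2],"r",np.sqrt(s[2]+s[0]**2+s[1]**2),l[0]["score"])
    print("minEncl",cv2.minEnclosingCircle(W))
    u=s[:2]; K=m*0
    # dark knob blob near
    dk=((p["color"].max(2)<55)).astype(np.uint8); n,lab,st,ce=cv2.connectedComponentsWithStats(dk)
    for i in range(1,n):
        if 50<st[i,4]<6000:
            w=atz(*ray(p,ce[i],pose),zk)[:2]
            if np.hypot(*(w-u))<.03: print("knob",ce[i],st[i],w)
for q in landmark_of(p,"lid_knob")[:1]: print(q["location"],q["score"],atz(*ray(p,q["location"],pose),zk-.012)[:2])
print(pose[0],ctrl.sense()["t"])
E
python3 lid.py w16 .0085 .0385
```

```text
lid circle [0.64077641 0.19828991] r 0.05659259058314463 0.61
minEncl ((0.6404168605804443, 0.19828246533870697), 0.05794568732380867)
knob [331.56456456 156.99099099] [320 146  22  23 333] [0.64254777 0.19885249]
[328.9, 153.8] 0.69 [0.64107819 0.20117336]
[0.6208123  0.15721278 0.39686634] 23.525
```

>>> {"fn": "carry_out", "kwargs": {"increments": [{"x": 0.01, "y": 0.021, "z": 0, "ax": 0, "ay": 0, "az": 0, "hand": 0.06}, {"x": 0.01, "y": 0.0205, "z": 0, "ax": 0, "ay": 0, "az": 0, "hand": 0.06}, {"x": 0, "y": 0, "z": -0.05, "ax": 0, "ay": 0, "az": 0, "hand": 0.06}, {"x": 0, "y": 0, "z": -0.06, "ax": 0, "ay": 0, "az": 0, "hand": 0.06}, {"x": 0, "y": 0, "z": 0, "ax": 0, "ay": 0, "az": 0, "hand": 0.06}, {"x": 0, "y": 0, "z": 0, "ax": 0, "ay": 0, "az": 0, "hand": 0.06}]}}

```text
t: 24.28
position: [0.6418, 0.2004, 0.2899]
tool_rot: [0.12, 0.696, -0.119, 0.698]
force: [0.8, -0.2, 0.9]
gripper_width: 0.0601
```

```bash
python3 lid.py w17 .0085 .0385
```

```text
lid circle [0.64062909 0.19823986] r 0.05707998975471596 0.95
minEncl ((0.640647828578949, 0.1984037607908249), 0.05810559168457985)
knob [323.67728674 247.05755396] [309 229  31  37 973] [0.64268544 0.20226371]
[322.4, 242.9] 0.58 [0.64149066 0.2012571 ]
[0.64177588 0.20042787 0.28991702] 24.425
```

View pics/w17.png

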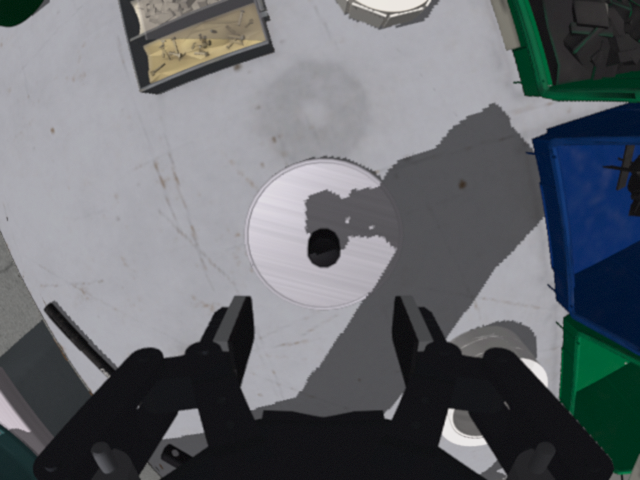

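>>> {"fn": "carry_out", "kwargs": {"increments": [{"x": -0.001, "y": -0.001, "z": -0.04, "ax": 0, "ay": 0, "az": 0, "hand": 0.06}, {"x": 0, "y": 0, "z": -0.03, "ax": 0, "ay": 0, "az": 0, "hand": 0.06}, {"x": 0, "y": 0, "z": -0.02, "ax": 0, "ay": 0, "az": 0, "hand": 0.06}, {"x": 0, "y": 0, "z": -0.012, "ax": 0, "ay": 0, "az": 0, "hand": 0.06}, {"x": 0, "y": 0, "z": 0, "ax": 0, "ay": 0, "az": 0, "hand": 0.06}, {"x": 0, "y": 0, "z": 0, "ax": 0, "ay": 0, "az": 0, "hand": 0.06}]}}

```text
t: 25.18
position: [0.6405, 0.1996, 0.1869]
tool_rot: [0.12, 0.696, -0.119, 0.698]
force: [-1.1, 0.7, -0.2]
gripper_width: 0.0602
```

>>> {"fn": "carry_out", "kwargs": {"increments": [{"x": 0, "y": 0, "z": 0, "ax": 0, "ay": 0, "az": 0, "hand": 0}, {"x": 0, "y": 0, "z": 0, "ax": 0, "ay": 0, "az": 0, "hand": 0}, {"x": 0, "y": 0, "z": 0, "ax": 0, "ay": 0, "az": 0, "hand": 0}, {"x": 0, "y": 0, "z": 0, "ax": 0, "ay": 0, "az": 0, "hand": 0}, {"x": 0, "y": 0, "z": 0, "ax": 0, "ay": 0, "az": 0, "hand": 0}, {"x": 0, "y": 0, "z": 0, "ax": 0, "ay": 0, "az": 0, "hand": 0}], "grip_force": 50}}

```text
t: 25.92
position: [0.6403, 0.1994, 0.1865]
tool_rot: [0.12, 0.696, -0.12, 0.697]
force: [-0.3, -0.9, 5.6]
gripper_width: 0.0204
```

```bash
python3 lid.py w18 .0085 .0385
```

```text
lid circle [0.64102314 0.20371835] r 0.047643584670465165 0.84
minEncl ((0.6394731402397156, 0.19867120683193207), 0.05781635269522667)
[325.3, 324.9] 0.74 [0.64093509 0.20013698]
[0.64031582 0.19940729 0.18653922] 26.075
```

View pics/w18.png

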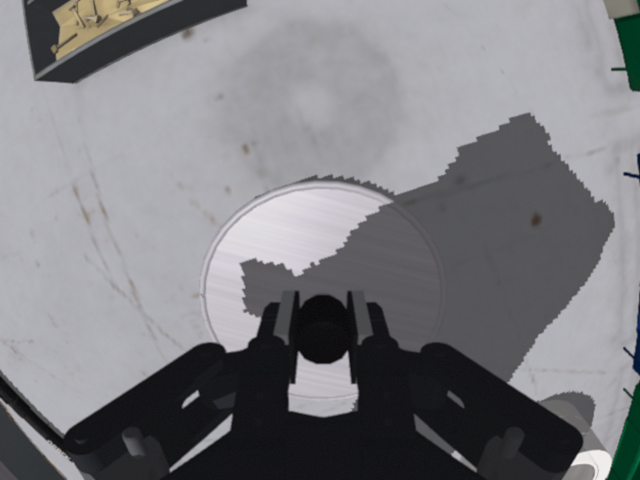

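>>> {"fn": "carry_out", "kwargs": {"increments": [{"x": 0, "y": 0, "z": 0.02, "ax": 0, "ay": 0, "az": 0, "hand": 0}, {"x": 0, "y": 0, "z": 0.04, "ax": 0, "ay": 0, "az": 0, "hand": 0}, {"x": 0, "y": 0, "z": 0.04, "ax": 0, "ay": 0, "az": 0, "hand": 0}, {"x": -0.018, "y": -0.042, "z": 0.01, "ax": 0, "ay": 0, "az": 0, "hand": 0}, {"x": -0.018, "y": -0.042, "z": 0, "ax": 0, "ay": 0, "az": 0, "hand": 0}, {"x": -0.018, "y": -0.042, "z": 0, "ax": 0, "ay": 0, "az": 0, "hand": 0}, {"x": -0.018, "y": -0.042, "z": 0, "ax": 0, "ay": 0, "az": 0, "hand": 0}, {"x": -0.019, "y": -0.042, "z": 0, "ax": 0, "ay": 0, "az": 0, "hand": 0}, {"x": -0.019, "y": -0.043, "z": 0, "ax": 0, "ay": 0, "az": 0, "hand": 0}, {"x": 0, "y": 0, "z": 0, "ax": 0, "ay": 0, "az": 0, "hand": 0}]}}

```text
t: 27.32
position: [0.5285, -0.0578, 0.2962]
tool_rot: [0.121, 0.697, -0.123, 0.696]
force: [1.5, 0.4, -1.0]
gripper_width: 0.0205
```

>>> {"fn": "carry_out", "kwargs": {"increments": [{"x": 0, "y": 0, "z": 0, "ax": 0, "ay": 0, "az": 0, "hand": 0}]}}

```text
t: 27.45
position: [0.5302, -0.0533, 0.2965]
tool_rot: [0.12, 0.696, -0.119, 0.697]
force: [0.3, 1.2, -0.2]
gripper_width: 0.0203
```

```bash
python3 lid.py w19 .1185 .1485; python3 st.py n5 small_pan,.53,-.055,71,.01
```

```text
side
small_pan score 0.62 iou 0.591 x 0.5315 y -0.0604 ang 71.7
top
small_pan score 0.54 iou 0.177 x 0.5289 y -0.0491 ang 70.2
27.75 [ 0.5302 -0.0527  0.2957] yaw -19.4Traceback (most recent call last):
  File "lid.py", line 6, in <module>
    m=l[0]["mask"].astype(np.uint8); c=max(cv2.findContours(m,0,cv2.CHAIN_APPROX_NONE)[0],key=len)[:,0]
      ~^^^
IndexError: list index out of range
```

View pics/n5side.png

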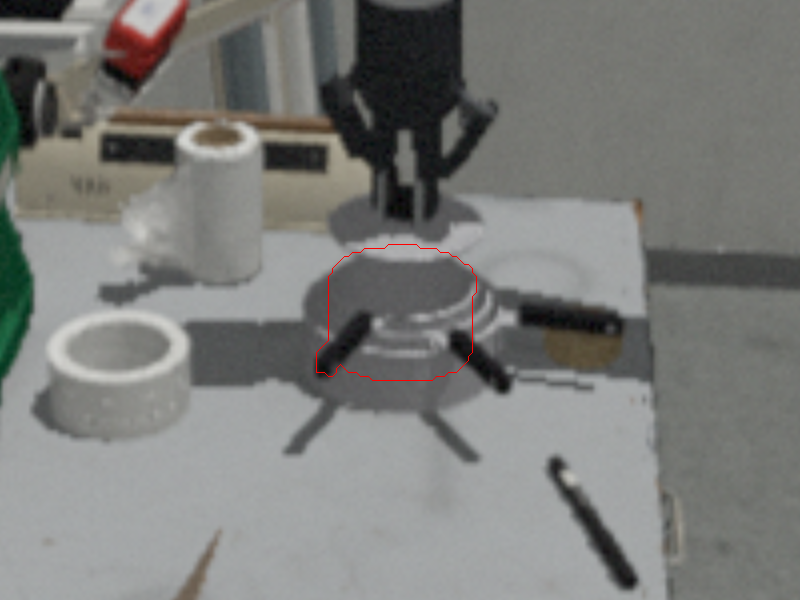

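View pics/w19.png

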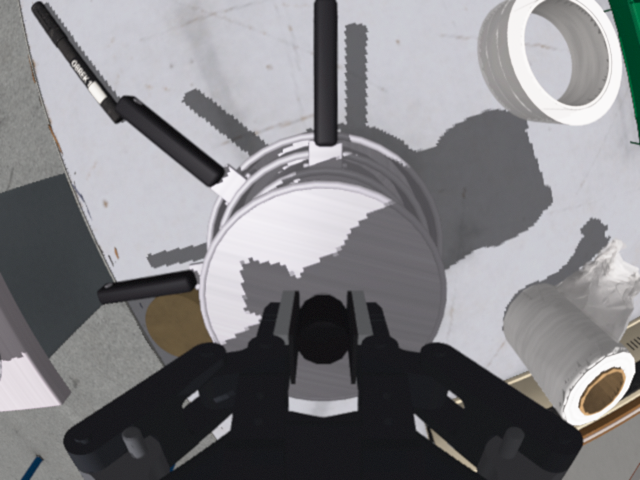

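>>> {"fn": "carry_out", "kwargs": {"increments": [{"x": 0, "y": -0.0015, "z": -0.015, "ax": 0, "ay": 0, "az": 0, "hand": 0}, {"x": 0, "y": 0, "z": -0.013, "ax": 0, "ay": 0, "az": 0, "hand": 0}, {"x": 0, "y": 0, "z": -0.008, "ax": 0, "ay": 0, "az": 0, "hand": 0}, {"x": 0, "y": 0, "z": 0, "ax": 0, "ay": 0, "az": 0, "hand": 0}, {"x": 0, "y": 0, "z": 0, "ax": 0, "ay": 0, "az": 0, "hand": 0}]}}

```text
t: 28.38
position: [0.5301, -0.0552, 0.2598]
tool_rot: [0.12, 0.697, -0.12, 0.697]
force: [0.1, -1.2, -0.9]
gripper_width: 0.0203
```

```bash
python3 look.py w20;python3 st.py n6
```

```text
pose [ 0.53  -0.055  0.26 ] jaw yaw -19.481090200950835 xax [ 0.  0. -1.]
28.425 [ 0.324  0.507 -0.352  1.976  0.262  0.701 -0.529] [-0.678 -0.776 -1.642]
sideTraceback (most recent call last):
  File "st.py", line 12, in <module>
    u,v=(c*4).astype(int); u=np.clip(u,400,2160);v=np.clip(v,300,1620)
         ~^~
TypeError: unsupported operand type(s) for *: 'NoneType' and 'int'
```

Run:
```python
from h import *
p=capture("side"); save("n6",cv2.resize(p["color"][150:250,280:420],None,fx=5.5,fy=5.5,interpolation=cv2.INTER_CUBIC))
```

```text
(no output)
```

View pics/n6.png

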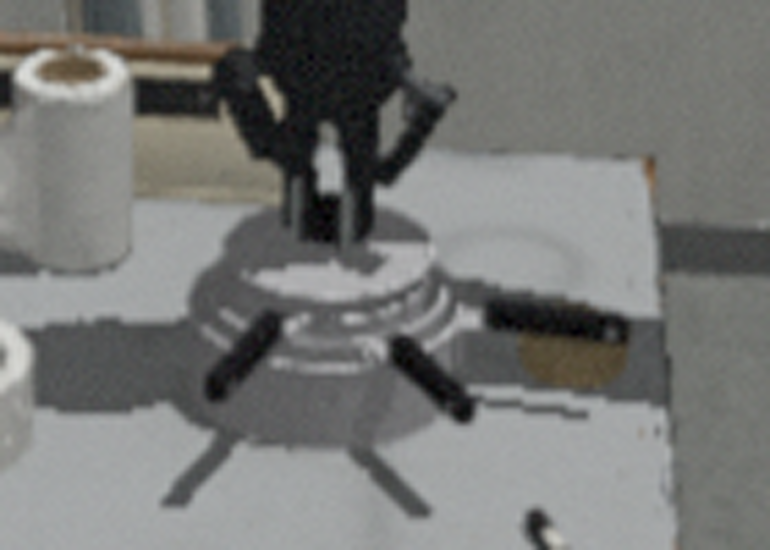

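View pics/w20.png

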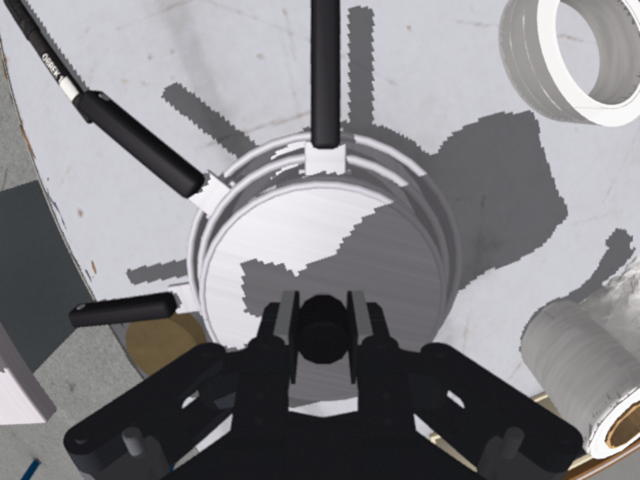

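>>> {"fn": "carry_out", "kwargs": {"increments": [{"x": 0, "y": 0, "z": -0.004, "ax": 0, "ay": 0, "az": 0, "hand": 0}, {"x": 0, "y": 0, "z": -0.003, "ax": 0, "ay": 0, "az": 0, "hand": 0}, {"x": 0, "y": 0, "z": -0.002, "ax": 0, "ay": 0, "az": 0, "hand": 0}, {"x": 0, "y": 0, "z": 0, "ax": 0, "ay": 0, "az": 0, "hand": 0}]}}

```text
t: 29.02
position: [0.5299, -0.0552, 0.2504]
tool_rot: [0.12, 0.697, -0.12, 0.697]
force: [0.5, 0.8, 0.5]
gripper_width: 0.0205
```

>>> {"fn": "carry_out", "kwargs": {"increments": [{"x": 0, "y": 0, "z": -0.001, "ax": 0, "ay": 0, "az": 0, "hand": 0}, {"x": 0, "y": 0, "z": 0, "ax": 0, "ay": 0, "az": 0, "hand": 0}, {"x": 0, "y": 0, "z": 0, "ax": 0, "ay": 0, "az": 0, "hand": 0}]}}

```text
t: 29.4
position: [0.53, -0.0552, 0.2498]
tool_rot: [0.12, 0.697, -0.12, 0.697]
force: [0.2, -0.1, -0.4]
gripper_width: 0.0202
```

>>> {"fn": "carry_out", "kwargs": {"increments": [{"x": 0, "y": 0, "z": -0.001, "ax": 0, "ay": 0, "az": 0, "hand": 0}, {"x": 0, "y": 0, "z": 0, "ax": 0, "ay": 0, "az": 0, "hand": 0}, {"x": 0, "y": 0, "z": 0, "ax": 0, "ay": 0, "az": 0, "hand": 0}]}}

```text
t: 29.78
position: [0.53, -0.0552, 0.2487]
tool_rot: [0.12, 0.697, -0.12, 0.697]
force: [-0.5, 0.4, -1.1]
gripper_width: 0.0205
```

```bash
python3 look.py w21;  python3 - <<'E'
from h import *
for i in range(4):
    p=capture("side"); print(np.round(ctrl.sense()["force"],2))
save("n7",cv2.resize(p["color"][150:250,280:420],None,fx=5.5,fy=5.5,interpolation=cv2.INTER_CUBIC))
E
```

```text
pose [ 0.53  -0.055  0.249] jaw yaw -19.48024458103454 xax [ 0. -0. -1.]
29.825 [ 0.318  0.525 -0.344  1.981  0.272  0.68  -0.537] [-1.195 -0.91   0.416]
[-0.4   0.27 -1.2 ]
[-0.18  0.31 -1.24]
[-0.28  0.5  -0.58]
[ 0.09  0.05 -0.15]
```

View pics/n7.png

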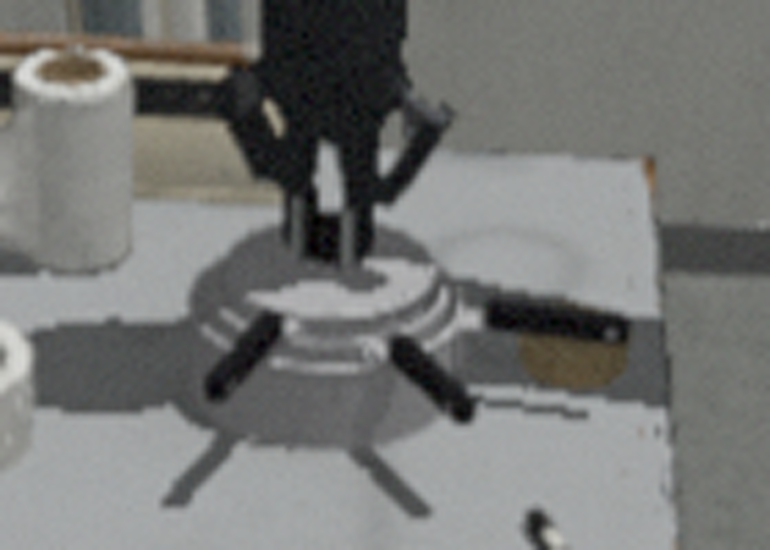

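View pics/w21.png

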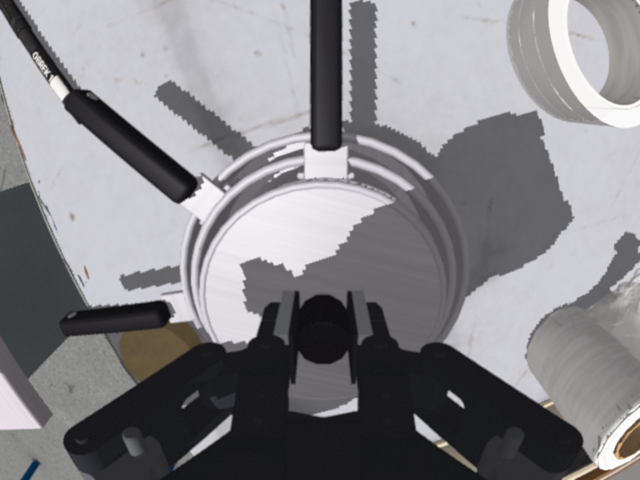

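>>> {"fn": "carry_out", "kwargs": {"increments": [{"x": 0, "y": 0, "z": 0, "ax": 0, "ay": 0, "az": 0, "hand": 0.03}, {"x": 0, "y": 0, "z": 0, "ax": 0, "ay": 0, "az": 0, "hand": 0.04}, {"x": 0, "y": 0, "z": 0, "ax": 0, "ay": 0, "az": 0, "hand": 0.05}, {"x": 0, "y": 0, "z": 0, "ax": 0, "ay": 0, "az": 0, "hand": 0.05}, {"x": 0, "y": 0, "z": 0.02, "ax": 0, "ay": 0, "az": 0, "hand": 0.05}, {"x": 0, "y": 0, "z": 0.04, "ax": 0, "ay": 0, "az": 0, "hand": 0.05}, {"x": 0, "y": 0, "z": 0.05, "ax": 0, "ay": 0, "az": 0, "hand": 0.05}, {"x": 0, "y": -0.02, "z": 0.05, "ax": 0, "ay": 0, "az": 0, "hand": 0.05}, {"x": 0, "y": -0.03, "z": 0, "ax": 0, "ay": 0, "az": 0, "hand": 0.05}, {"x": 0, "y": -0.03, "z": 0, "ax": 0, "ay": 0, "az": 0, "hand": 0.05}]}}

```text
t: 31.28
position: [0.5299, -0.1359, 0.4097]
tool_rot: [0.119, 0.696, -0.12, 0.698]
force: [-0.6, 0.6, -0.2]
gripper_width: 0.05
```

```bash
python3 lid.py w22 .0705 .1005; python3 f.py w23 large_pan,.53,-.055,170.5,0 middle_pan,.53,-.055,120,.005 small_pan,.53,-.055,71,.01
python3 - <<'E'
from h import *
p=capture("side")
save("n8",cv2.resize(p["color"][150:250,280:420],None,fx=5.5,fy=5.5,interpolation=cv2.INTER_CUBIC))
for c in ("side","top"):
    p=capture(c)
    for q,z in (("lid_knob",.0885),("putty_tin",0),("marker_black",0)):
        l=landmark_of(p,q)
        if l: print(c,q,l[0]["score"],atz(*ray(p,l[0]["location"]),z)[:2])
E
```

```text
lid circle [ 0.52880763 -0.05572838] r 0.056662786209108786 0.79
minEncl ((0.5285853743553162, -0.055853914469480515), 0.057616591453552246)
knob [294.72093023 128.23837209] [285 120  17  19 172] [ 0.53465356 -0.05935729]
[287.3, 122.6] 0.75 [ 0.52986419 -0.05318267]
[ 0.52987153 -0.13593715  0.40972571] 31.425
pose [ 0.52963568 -0.13682777  0.40860996] yaw -19.7 w 0.050431556389096424
large_pan score 0.98 iou 0.221 x 0.5305 y -0.0559 ang 171.0
small_pan score 0.69 iou 0.173 x 0.5710 y 0.0596 ang 90.1
31.625
side lid_knob 0.59 [ 0.53120827 -0.03321581]
side putty_tin 0.64 [ 0.39071805 -0.07543074]
side marker_black 0.65 [0.38642308 0.15325515]
top lid_knob 0.67 [0.38938165 0.14508059]
top putty_tin 0.73 [ 0.38990924 -0.0942249 ]
top marker_black 0.69 [0.38929226 0.15341605]
```

View pics/n8.png

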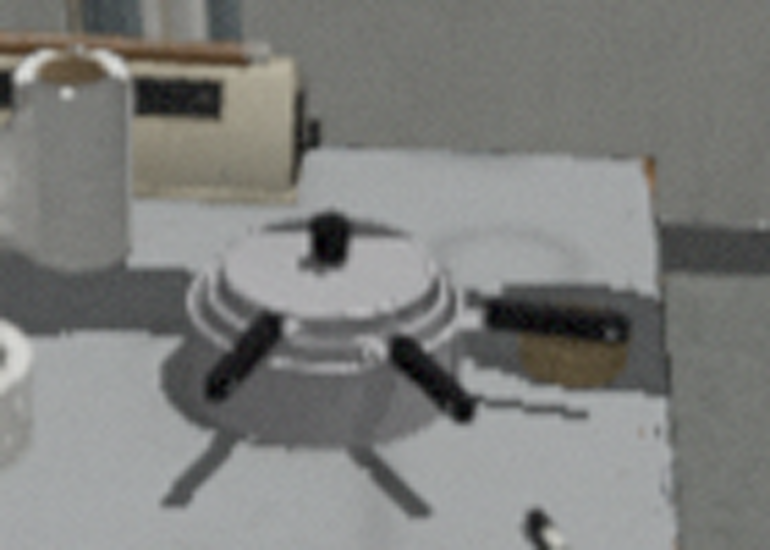

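View pics/w23.png

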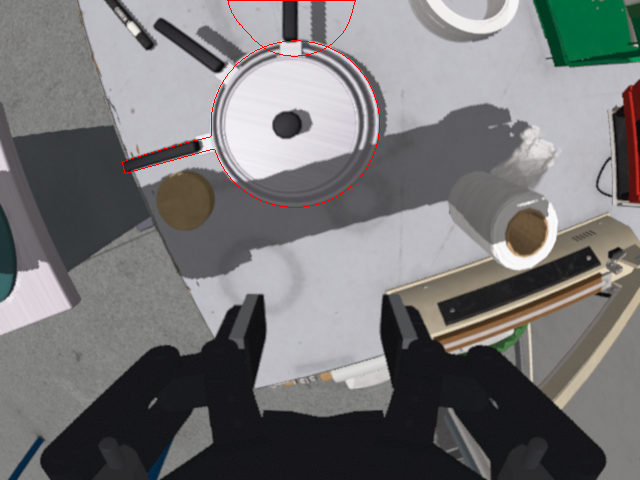

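Run:
```python
from workcell import workorder,ctrl
print(ctrl.sense()["joint_velocities"]); print(workorder.job_done())
```

```text
[ 0.00116877  0.00174399  0.00113254 -0.00028981  0.00036423  0.0001382
  0.00142561]
the job is handed in; nothing more can be done
None
```

The three pans are nested where the large one stands, the lid is on the small pan, and the job was handed in at about 32 s. The interface gives no verdict, so what follows rests on my own camera fits.

**Pans:** After each placing, the wrist-camera fits put the three centres within about 2 mm of each other. The handles were at about 171°, 120.5° and 70.6°, so about 50° apart and all the same way round. The large pan moved less than 1 mm.

**Lid:** After release it looked level and seated, with the knob up. A circle fit put its centre about 2 mm from the small pan's axis. I felt no contact force before letting go, so I released it roughly level with its seat, within a millimetre.

**Bystanders:** The marker measured in the same place. The putty tin's landmark varied: (0.391, -0.074) at the start in one view, and (0.391, -0.075) and (0.390, -0.094) at the end in two views. It did not look moved in the pictures, and the arm felt no contact near it.

**Checks that failed or disagreed:** With the lid on, the small-pan fit failed because the lid hides the pan. The middle-pan network found nothing. The side camera's knob landmark was about 22 mm off in y, and the top camera mistook the marker for the knob. I discarded these because the wrist fit and the pictures contradicted them.

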